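# Load the drying carousel with painted rings

### The arm

A 6-joint arm with a two-finger parallel gripper is mounted at the origin on the work surface. World frame = base frame: x ahead of the robot, y to its left, z up, the work surface at z = 0. Lengths are in m, angles in rad, forces in N, time in s.
With the tool pointing down it reaches from about 0.35 to 0.975 m from the base axis. Payload 4.9 kg.
Tool frame: the origin (TCP) lies midway between the tips of the shut fingers; the grasp point (between the pads) lies 19 mm behind it; z points along the fingers, y is the line along which they close (so a half turn about z gives the same grasp; the last joint's range is limited). The gripper opens to 85 mm and grips with 20 to 120 N. Pads are 22 mm wide; open, the fingers measure 114 mm over their backs; the gripper's body (76 mm by 85 mm) begins 54 mm behind the grasp point. The pads swing forward as they close: fully open they stand 13 mm farther back than shut.
Start: joints at [-1.271, 0.053, 1.613, -0, 1.476, -0.119], TCP at [0.254, -0.571, 0.196] pointing down, gripper open.
Joint ranges: [-3.01, 3.01], [-1.01, 2.22], [0.06, 2.58], [-1.02, 4.17], [0.09, 2.62], [-3.14, 3.14]. Speed limits (rad/s): [2.57, 2.57, 3.14, 3.14, 3.14, 3.14].

### API

Orientations are given as a unit quaternion [w, x, y, z].
In Python, from plant import state, grab_frame, job_done, cut_out, place_of gives the robot as it stands.
- The arm moves only by the tool jog_arm, never from a script. Its argument "motion" is text: rows parted by semicolons, each of 7 numbers parted by spaces: the opening in per cent of the stroke, from 0 (shut) to 100 (fully open), then the shift along the tool's x, y, z as a fraction of full scale, then the turn, a rotation vector about the tool's x, y, z as a fraction of full scale. A call has exactly 5 rows; each row is the pose to reach, as a shift and turn from the pose commanded when the call began, along the tool's axes at that moment; what a row does not reach only later rows make up. Full scale, the value 1, is 50 cm for a shift and 1.5 rad for a turn. A row lasts 1/8 s, in which the tool goes at most 62.5 mm and 10.7 degrees, less where a joint would pass 70% of its speed; a pose out of reach is approached as far as the arm can. A call with a number of a shift or a turn outside -1 to 1 is refused whole. A call with a gripper value outside its range is refused whole. The fingers move at their own pace and stop on an object; the grip force is fixed at half the most. Time passes only in rows, so rows that repeat a pose let the fingers close, or fill a call up. It gives the time, the measured TCP pose, the force, the opening and the grip force at its end, in the units of the state.
- state(): the state, without advancing time (a new reading comes with each control period).
- grab_frame(name): name is "scene" or "top" or "wrist"; returns a dict with "color" (420x560x3 uint8, red, green, blue), "range_z" (420x560 float32, m along the optical axis (not along the pixel's ray), 0 where there is no reading), "intrinsics" (3x3 intrinsics, pixels), "world_from_camera" (4x4, takes a point from camera to world coordinates). Camera axes: x right, y up, looking along -z (the intrinsics and any distortion apply to the point x, -y, -z); pixel columns grow to the right and rows downward; lengths in m; the calibration is good to about 2 mm. A picture is of the moment at which its call begins.
- job_done(): hands the job in; it is judged then, once.
Trained networks look in the newest picture that a camera, given by its name, has taken for a name from the list of things; names that differ only in an ending like _2 or _b are one class to them, and where a whole thing is asked for, a point or a joint stands for the part that bears it (a point fixed in the world has none). Each returns a list of dicts, best first, with "p" (0 to 1); they miss things now and then, are a little off and sometimes report something else, mostly with a low value. They report only what shows in the picture. A call takes as long as a camera call.
- cut_out(camera, thing): "pixels" (420x560 bool, what is visible of it).
- place_of(camera, thing): "at" ([x, y, z] in m, in world coordinates, good to about 4 mm: a listed point, or the origin of a listed thing).
The state is a dict: "time": time; "joint_pos": joint angles; "joint_vel": joint speeds; "joint_efforts": joint torques, N m; "tool_pos": TCP position; "tool_rot": TCP orientation; "contact_force": force on the tool from outside, world axes, zero at the start; "ft_torque": the same for the moment, N m; "gripper_width": opening from 0.0 (shut) to 1.0 (fully open); "grasp_force": force on a finger pad.
Only numpy, scipy, OpenCV 4.12 (cv2) and the standard library are available. Lean on these libraries where they do the work, as an engineer would, in place of code of your own. Each camera call takes 0.05 s, during which the arm holds its last target. There are 200 camera calls.

### The job

First tip the clear lid up by its orange tab, with its far edge still resting on the tub, then lift it off and lay it flat, right way up, on the middle of the green mat; next click the carousel round by its black bar until the white spindle stands at the white loading mark. There, thread every ring from the tub down onto the white spindle fully home, largest at the bottom and smallest on top (red, yellow, blue, green, as far as present). Finally click the carousel on by two positions so that the loaded spindle stands in front of the orange fan, and leave everything at rest without knocking the other things on the table about.

Things in the scene. Friction and masses are not known exactly. Their poses are not given: they have to be found in the camera images.
- carousel (a joint): turn of the drying carousel about its upright axis, rad, anticlockwise from above; 0: spindle at the loading mark. A spring detent gives six rest positions, 60 degrees apart, at multiples of 1.047 rad (a click takes about 0.15 N m; released, it snaps to the nearest). Pale wooden disc, 236 mm dia, top 40 mm above the table, on a fixed black base plate, 270 mm dia x 12 mm
- knob_grip (a point): middle of the black bar knob on the carousel's axis, by which it is turned, 80 mm above the table: bar 46 mm long, 16 mm wide, 34 mm tall (from 58 to 92 mm above the table). The bar's length lies along the line to the white spindle; pinch it across its 16 mm width
- spindle (a point): foot of the white spindle, on the disc's top (40 mm above the table), 95 mm from the carousel's axis: an upright post of 12 mm diameter, round-ended, its tip 89 mm above this point. It is the only tall one; at the other five stations (95 mm radius, 60 degrees apart) stand coloured stubs, 22 mm dia x 16 mm tall. z is up
- load_mark (a point): where the spindle's foot is when it stands at the loading mark, a white block (26 mm wide, 42 mm high, 160 mm from the axis) on a lug of the base plate on the robot's side, in line with this point and the axis
- fan_mark (a point): where the spindle's foot is when it stands before the orange drying fan (130 mm tall, fixed to the base plate, face 185 mm from the axis), two clicks from the loading mark
- tub: fixed shallow grey tub that holds the rings; origin under its middle. Base plate 210 (x) x 170 (y) x 4 mm; the inner floor is 4 mm above the table; a low wall 4 mm thick, 190 x 150 outside, stands on it to 12 mm above the table, leaving a flange outside the wall on which the lid rests
- lid: loose clear plastic lid, a shallow upside-down tray with an orange tab, 150 g; origin at the middle of its open lower edge, z up. 202 (x) x 162 (y) mm outside, skirt 28 mm deep and 3 mm thick, top panel's upper face 31 mm above the origin. At the start it sits over the tub's low wall, 4 mm above the table, with about 3 mm of play
- lid_tab (a point): middle of the lid's orange tab, standing on the top panel near the lid's -x edge (85 mm from the middle): 12 mm thick (lid x), 40 mm long (lid y), 29 mm tall from the top panel; this point is 47 mm above the lid's origin, 13 mm below the tab's top
- lid_far (a point): middle of the lid's lower edge opposite the tab (lid x = +100 mm)
- tub_far (a point): point on the tub's flange under lid_far when the lid is seated
- mat: green cutting mat fixed in the middle of the table, 260 (x) x 200 (y) x 2 mm; origin under its middle
- ring_red: red painted ring, lying flat, 50 mm outer diameter, 16 mm hole, 20 mm thick, 30 g; origin at the middle of its underside, z along its axis. Starts in the tub under the lid; may be absent
- ring_yellow: yellow painted ring, lying flat, 44 mm outer diameter, 16 mm hole, 20 mm thick, 30 g; origin at the middle of its underside, z along its axis. Starts in the tub under the lid; may be absent
- ring_blue: blue painted ring, lying flat, 38 mm outer diameter, 16 mm hole, 20 mm thick, 30 g; origin at the middle of its underside, z along its axis. Starts in the tub under the lid; may be absent
- ring_green: green painted ring, lying flat, 32 mm outer diameter, 16 mm hole, 20 mm thick, 30 g; origin at the middle of its underside, z along its axis. Starts in the tub under the lid; may be absent
- jar_pink: bystander: white paint jar with a pink cap, 44 dia x 60 mm; to be left alone; origin at the middle of its underside
- jar_teal: bystander: white paint jar with a teal cap, 44 dia x 60 mm; to be left alone; origin at the middle of its underside
- stamp_block: bystander: wooden printing stamp with a knob, 70 x 50 x 52 mm; to be left alone; origin at the middle of its underside
- pen_pot: bystander: white ceramic pen pot, 72 dia x 90 mm; to be left alone; origin at the middle of its underside
- spool: bystander: red wooden spool standing, 40 dia x 50 mm; to be left alone; origin at the middle of its underside

How it is judged:
On the way, in this order (a step that is already met when the one before it is completed fails the run):
1. the lid is tipped up by more than 9 degrees with its far edge still at the tub's far rim (angle between lid's own z axis and vertical above 0.15 rad and distance between lid_far and tub_far below 0.03 m), for 0.1 s.
2. the lid lies flat and released on the mat (horizontal distance between lid and mat below 0.04 m and height (world z) of lid below 0.01 m and angle between lid's own z axis and vertical below 0.06 rad and linear speed of lid below 0.03 m/s and contact force between the fingers and lid below 0.2 N), for 0.2 s.
3. the white spindle stands at the loading mark, clicked in (horizontal distance between spindle and load_mark below 0.01 m and velocity of joint carousel between -0.1 and 0.1 rad/s), for 0.3 s.
4. every present ring is home on the spindle in size order, released, the spindle still at the loading mark (horizontal distance between spindle and load_mark below 0.01 m and horizontal distance between each of ring_red, ring_yellow, ring_blue, ring_green and spindle below 0.006 m and angle between each of ring_red, ring_yellow, ring_blue, ring_green's own z axis and vertical below 0.12 rad and z of ring_red in the frame of spindle below 0.004 m and contact force between the fingers and ring_red below 0.2 N and linear speed of each of ring_red, ring_yellow, ring_blue, ring_green below 0.03 m/s and z of ring_yellow in the frame of spindle below 0.024 m and z of each of ring_yellow, ring_blue, ring_green in the frame of ring_red above 0.012 m and contact force between the fingers and ring_yellow below 0.2 N and z of ring_blue in the frame of spindle below 0.044 m and z of each of ring_blue, ring_green in the frame of ring_yellow above 0.012 m and contact force between the fingers and ring_blue below 0.2 N and z of ring_green in the frame of spindle below 0.064 m and z of ring_green in the frame of ring_blue above 0.012 m and contact force between the fingers and ring_green below 0.2 N), for 0.2 s.
5. the loaded spindle stands in front of the fan (horizontal distance between spindle and fan_mark below 0.01 m and velocity of joint carousel between -0.1 and 0.1 rad/s), for 0.3 s.
At the end, for the whole second after the job is handed in: spindle within 10 mm of the place before the fan, carousel at rest; every present ring released on it (centre within 6 mm, level within 7 degrees, at most 4 mm above its place in the full stack), larger below smaller; lid level on the mat, middle within 40 mm of the mat's (all of step 5 and horizontal distance between each of ring_red, ring_yellow, ring_blue, ring_green and spindle below 0.006 m and angle between each of ring_red, ring_yellow, ring_blue, ring_green's own z axis and vertical below 0.12 rad and z of ring_red in the frame of spindle below 0.004 m and contact force between the fingers and ring_red below 0.2 N and linear speed of each of ring_red, ring_yellow, ring_blue, ring_green, lid below 0.03 m/s and z of ring_yellow in the frame of spindle below 0.024 m and z of each of ring_yellow, ring_blue, ring_green in the frame of ring_red above 0.012 m and contact force between the fingers and ring_yellow below 0.2 N and z of ring_blue in the frame of spindle below 0.044 m and z of each of ring_blue, ring_green in the frame of ring_yellow above 0.012 m and contact force between the fingers and ring_blue below 0.2 N and z of ring_green in the frame of spindle below 0.064 m and z of ring_green in the frame of ring_blue above 0.012 m and contact force between the fingers and ring_green below 0.2 N and horizontal distance between lid and mat below 0.04 m and height (world z) of lid below 0.01 m and angle between lid's own z axis and vertical below 0.06 rad); the robot touches nothing.
It fails at once if a bystander is knocked more than 50 mm from its place (distance of any of jar_pink, jar_teal, stamp_block, pen_pot, spool from where it was at the start of the episode above 0.05 m).
Of ring_red, ring_yellow, ring_blue, ring_green only 2 to 4 are there at a start; the rules pass over those that are not, and their reading is None.
At some moment in a run one of ring_red, ring_yellow, ring_blue, ring_green may be knocked a few centimetres aside while the robot is not near it.
Once in a run the grip may slacken for a moment while it holds something.
It also fails if it takes over 210 s, if anything falls off the work surface, if the arm or the gripper's body presses on something with over 40 N, if the wrist force passes 120 N, or if a joint passes its speed limit or range.

## Working session

There is one attempt and no reset: what is moved stays moved. The work goes in short steps, Python scripts to look and compute and a tool call to move; the robot and the scene stay as the last step left them, time stands still between calls to the robot, and variables do not carry over. Pictures are saved under pics/ and viewed, at most 14 in all, crops included, and the job is handed in when it is done.

Besides the shell and the picture viewer there is one more tool, called after ">>>" as name(argument=value, ...) on one line, values as JSON. jog_arm: Moves the arm, as the interface text tells. Shift numbers are shares of 50 cm and turn numbers shares of 1.5 rad, none past 1 either way. Its arguments: {"type":"object","properties":{"motion":{"type":"string"}},"required":["motion"]}

```bash
mkdir -p pics; ls; cat > h.py <<'E'
import numpy as np, cv2
from plant import state, grab_frame, job_done, cut_out, place_of
from scipy.spatial.transform import Rotation as R
def cloud(f):
    K=f["intrinsics"];z=f["range_z"];v,u=np.indices(z.shape)
    p=np.stack([(u-K[0,2])/K[0,0]*z,-(v-K[1,2])/K[1,1]*z,-z],-1)
    T=f["world_from_camera"];return p@T[:3,:3].T+T[:3,3]
def save(f,n):cv2.imwrite("pics/"+n,f["color"][:,:,::-1])
def tool():
    s=state();q=s["tool_rot"];return np.array(s["tool_pos"]),R.from_quat([q[1],q[2],q[3],q[0]])
def shift(p):  # world target TCP -> fraction in tool axes
    t,r=tool();return np.round(r.inv().apply(np.array(p)-t)/0.5,4)
E
python3 - <<'E'
from h import *
for c in("scene","top"):
    f=grab_frame(c);save(f,c+"0.png")
    print(c,f["world_from_camera"].round(3).tolist())
    for n in "knob_grip spindle load_mark fan_mark tub lid lid_tab lid_far tub_far mat ring_red ring_yellow ring_blue ring_green jar_pink jar_teal stamp_block pen_pot spool".split():
        print(n,[(round(float(d["p"]),2),np.round(d["at"],3).tolist()) for d in place_of(c,n)[:2]])
s=state();print(s)
t,r=tool();print(r.as_matrix().round(3))
E
```

```text
pics
scene [[0.578, -0.434, 0.692, 1.244], [0.816, 0.311, -0.487, -0.594], [-0.004, 0.846, 0.534, 0.641], [0.0, 0.0, 0.0, 1.0]]
knob_grip [(0.67, [0.52, 0.278, 0.083]), (0.18, [0.3, -0.421, -0.002])]
spindle [(0.69, [0.548, 0.187, 0.039])]
load_mark [(0.84, [0.426, 0.294, 0.034])]
fan_mark [(0.57, [0.586, 0.346, 0.04])]
tub [(0.35, [0.571, 0.011, 0.001])]
lid [(0.86, [0.504, -0.292, 0.004])]
lid_tab [(0.7, [0.424, -0.283, 0.051]), (0.57, [0.763, -0.014, -0.002])]
lid_far [(0.56, [0.605, -0.292, 0.006])]
tub_far [(0.69, [0.522, 0.277, 0.081]), (0.57, [0.61, -0.292, 0.004])]
mat [(0.75, [0.3, -0.419, -0.0]), (0.55, [0.572, 0.013, -0.0])]
ring_red []
ring_yellow [(0.41, [0.75, 0.134, 0.001])]
ring_blue [(0.18, [0.301, -0.421, 0.0])]
ring_green []
jar_pink [(0.84, [0.765, -0.143, 0.002]), (0.26, [0.301, -0.422, -0.003])]
jar_teal [(0.64, [0.766, -0.012, -0.002])]
stamp_block [(0.9, [0.75, 0.136, 0.004])]
pen_pot [(0.75, [0.563, -0.551, 0.001])]
spool [(0.81, [0.3, -0.42, -0.003])]
top [[-0.009, 0.996, -0.089, 0.414], [-1.0, -0.009, 0.006, -0.053], [0.005, 0.089, 0.996, 1.415], [0.0, 0.0,
[... 794 characters left out ...]
59949e-06,
        1.47598167e+00, -1.18997433e-01]), 'joint_vel': array([-0.00062241, -0.00116062, -0.00010114,  0.00012074, -0.00048506,
       -0.00069206]), 'joint_efforts': array([ 6.05274745e-04, -3.93669212e+01, -3.70452905e+01, -7.69572830e-05,
        5.40646124e-04, -1.31861719e-05]), 'tool_pos': array([ 0.2541633 , -0.57095789,  0.19628714]), 'tool_rot': array([-8.14318370e-06,  9.78154961e-01,  2.07877059e-01, -1.67762405e-06]), 'contact_force': array([-0.57472555,  0.31358009,  1.28899072]), 'ft_torque': array([-0.01554947, -0.02617561,  0.01344395]), 'grasp_force': 0.0, 'gripper_width': 0.9978200290084361}
[[ 0.914  0.407 -0.   ]
 [ 0.407 -0.914  0.   ]
 [ 0.    -0.    -1.   ]]
```

View pics/top0.png

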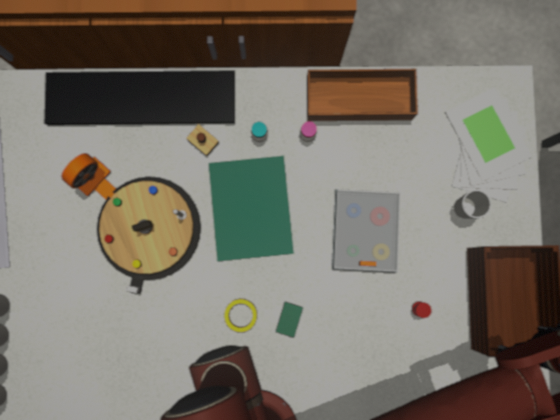

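View pics/scene0.png

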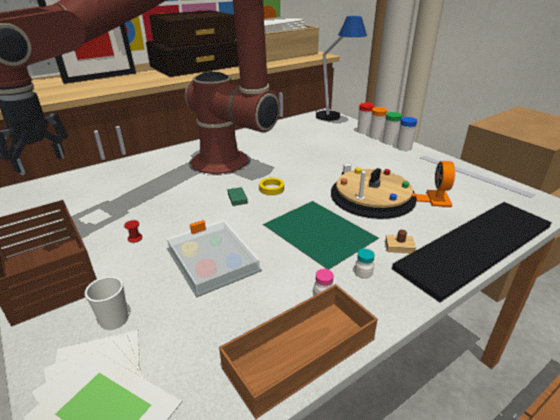

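The top view shows all four rings under the lid: blue (352,210), red (379,216), green (352,250), yellow (381,252). The orange tab is at (367,264), the mat at (250,208) and the carousel at (148,227), with the spindle at (180,214). The network positions agree with this. Next I move above the tab.

```bash
cat >> h.py <<'E'
def go(p,yaw=None,tilt=0,Rt=None):
    """world TCP p; yaw = world heading of tool y; -> shift, turn in full scale"""
    t,r=tool()
    if Rt is None and yaw is not None:
        y=np.array([np.cos(yaw),np.sin(yaw),0]);z=np.array([0,0,-1.]);Rt=R.from_matrix(np.stack([np.cross(y,z),y,z],1))
    tr=np.zeros(3) if Rt is None else (r.inv()*Rt).as_rotvec()/1.5
    print("shift",np.round(r.inv().apply(np.array(p)-t)/.5,4),"turn",tr.round(4))
E
python3 -c "
from h import *
go([.38,-.284,.2],-.06)"
```

```text
shift [ 0.4633 -0.422  -0.0074] turn [-0.    -0.    -0.728]
```

>>> jog_arm(motion="100 0.09 -0.08 0 0 0 -0.12; 100 0.18 -0.16 0 0 0 -0.24; 100 0.27 -0.25 0 0 0 -0.36; 100 0.36 -0.33 0 0 0 -0.48; 100 0.46 -0.42 0 0 0 -0.6")

```text
time: 2.62
tool_pos: [0.3775, -0.2882, 0.1966]
tool_rot: [0.0, 0.789, 0.615, 0.0]
contact_force: [1.3, 0.5, 0.2]
gripper_width: 0.998
grasp_force: 0.0
```

```bash
python3 - <<'E'
from h import *
f=grab_frame("wrist");save(f,"w1.png");P=cloud(f)
print(f["world_from_camera"].round(3).tolist(),f["intrinsics"])
for n in ("lid","lid_tab"):
    print(n,[(round(float(d["p"]),2),np.round(d["at"],3).tolist()) for d in place_of("wrist",n)[:2]])
c=cv2.cvtColor(f["color"],cv2.COLOR_RGB2HSV)
m=(c[...,0]>3)&(c[...,0]<15)&(c[...,1]>180)&(c[...,2]>120)&(P[...,2]>.055)&(P[...,2]<.075)
q=P[m][:,:2].astype(np.float32);print(len(q),P[m].mean(0),cv2.minAreaRect(q))
go([.38,-.284,.2],-.06)
E
```

```text
[[0.97, 0.232, 0.076, 0.396], [-0.244, 0.92, 0.306, -0.209], [0.001, -0.316, 0.949, 0.374], [0.0, 0.0, 0.0, 1.0]] [[332.35614362   0.         278.4519914 ]
 [  0.         332.35614362 206.26633453]
 [  0.           0.           1.        ]]
lid [(0.69, [0.505, -0.291, 0.004])]
lid_tab [(0.59, [0.421, -0.285, 0.049])]
19 [ 0.42267379 -0.28651216  0.06385268] ((0.4209814965724945, -0.2824304401874542), (0.03535699471831322, 0.009165647439658642), 86.41603088378906)
shift [ 0.0083  0.0021 -0.0068] turn [ 0.0005  0.0004 -0.1249]
```

View pics/w1.png

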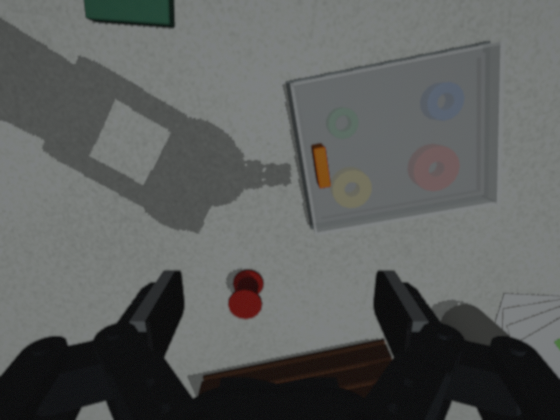

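The wrist view shows the tab at (321,166) and all four rings through the clear lid. The tab's long axis gives a lid yaw of about -0.063, and its middle is at (0.421,-0.284).

```bash
python3 -c "
from h import *
go([.421,-.284,.043],-.063)"
```

```text
shift [0.0286 0.0813 0.3072] turn [ 0.0005  0.0004 -0.1229]
```

>>> jog_arm(motion="50 0.014 0.04 0.05 0 0 -0.06; 50 0.0286 0.0813 0.1 0 0 -0.123; 50 0.0286 0.0813 0.18 0 0 -0.123; 50 0.0286 0.0813 0.24 0 0 -0.123; 50 0.0286 0.0813 0.24 0 0 -0.123")

```text
time: 3.4
tool_pos: [0.4177, -0.2856, 0.0734]
tool_rot: [-0.003, 0.731, 0.682, -0.0]
contact_force: [0.4, 0.2, -0.1]
gripper_width: 0.497
grasp_force: 0.0
```

```bash
python3 - <<'E'
from h import *
f=grab_frame("wrist");save(f,"w2.png");P=cloud(f)
c=cv2.cvtColor(f["color"],cv2.COLOR_RGB2HSV)
m=(c[...,0]>3)&(c[...,0]<15)&(c[...,1]>150)&(c[...,2]>90)&(P[...,2]>.058)&(P[...,2]<.072)
q=P[m][:,:2].astype(np.float32);print(len(q),P[m].mean(0),cv2.minAreaRect(q))
for n in ("lid","lid_tab"):
    print(n,[(round(float(d["p"]),2),np.round(d["at"],3).tolist()) for d in place_of("wrist",n)[:2]])
go([.421,-.284,.043],-.063)
E
```

```text
974 [ 0.42084659 -0.28172093  0.06380494] ((0.42083874344825745, -0.2818814516067505), (0.03859250620007515, 0.010462913662195206), 86.77881622314453)
lid [(0.81, [0.502, -0.287, 0.005])]
lid_tab [(0.69, [0.424, -0.286, 0.049])]
shift [0.0075 0.0003 0.0701] turn [ 0.0013  0.0012 -0.0038]
```

>>> jog_arm(motion="50 0.011 0 0.035 0 0 -0.004; 50 0.011 0 0.07 0 0 -0.004; 50 0.011 0 0.07 0 0 -0.004; 0 0.011 0 0.07 0 0 -0.004; 0 0.011 0 0.07 0 0 -0.004")

```text
time: 4.18
tool_pos: [0.4207, -0.2811, 0.0419]
tool_rot: [0.001, 0.728, 0.685, 0.0]
contact_force: [0.8, 0.3, 0.2]
gripper_width: 0.085
grasp_force: 0.0
```

>>> jog_arm(motion="0 0 0 0 0 0 0; 0 0 0 0 0 0 0; 0 0 0 0 0 0 0; 0 0 0 0 0 0 0; 0 0 0 0 0 0 0")

```text
time: 4.8
tool_pos: [0.4202, -0.2807, 0.0413]
tool_rot: [-0.0, 0.729, 0.685, -0.0]
contact_force: [-0.1, 0.4, 0.7]
gripper_width: 0.001
grasp_force: 0.0
```

```bash
cat >> h.py <<'E'
def tip(th,yaw,piv):
    t,r=tool();ax=np.array([-np.sin(yaw),np.cos(yaw),0]);
    for a in np.atleast_1d(th):
        Q=R.from_rotvec(ax*a);p=Q.apply(t-piv)+piv
        print(a,"shift",np.round(r.inv().apply(p-t)/.5,4),"turn",((r.inv()*Q*r).as_rotvec()/1.5).round(4))
E
python3 - <<'E'
from h import *
print(tool()[0],state()["gripper_width"],state()["grasp_force"],tool()[1].as_matrix().round(3))
yaw=-.06;piv=np.array([.4208,-.282,.004])+.185*np.array([np.cos(yaw),np.sin(yaw),0])
print(piv);tip([.05,.1,.15,.2,.25],yaw,piv)
E
```

```text
[ 0.42022612 -0.28072607  0.04130513] 0.0014474591466046424 0.0 [[ 0.061  0.998 -0.   ]
 [ 0.998 -0.061  0.   ]
 [ 0.    -0.    -1.   ]]
[ 0.6054671  -0.29309334  0.004     ]
0.05 shift [ 0.      0.0042 -0.0185] turn [ 0.0333 -0.      0.    ]
0.1 shift [ 0.      0.0093 -0.0367] turn [ 0.0667 -0.0001  0.    ]
0.15 shift [ 0.      0.0153 -0.0546] turn [ 0.1    -0.0001  0.    ]
0.2 shift [ 0.      0.0222 -0.0723] turn [ 0.1333 -0.0002  0.    ]
0.25 shift [ 0.      0.03   -0.0895] turn [ 0.1667 -0.0002  0.    ]
```

```bash
python3 - <<'E'
from h import *
f=grab_frame("wrist");save(f,"w3.png")
for n in ("lid","lid_tab"):
    print(n,[(round(float(d["p"]),2),np.round(d["at"],3).tolist()) for d in place_of("wrist",n)[:2]])
P=cloud(f);c=cv2.cvtColor(f["color"],cv2.COLOR_RGB2HSV)
m=(c[...,0]>3)&(c[...,0]<15)&(c[...,1]>150)&(c[...,2]>90)
print(m.sum(),P[m].min(0),P[m].max(0),np.argwhere(m).mean(0))
E
```

```text
lid [(0.91, [0.505, -0.288, 0.004])]
lid_tab [(0.74, [0.423, -0.284, 0.052])]
565 [ 0.41589704 -0.27776737  0.06152815] [ 0.42739183 -0.19934314  0.21893832] [241.8300885  281.17699115]
```

View pics/w3.png

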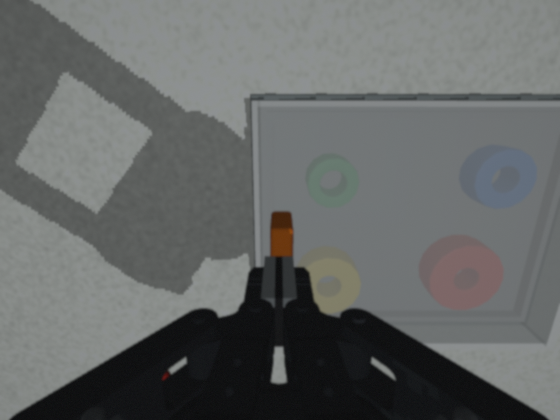

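The picture shows the tab's front at (281,235), with the fingertips right behind it at (281,260). The width reading says shut, so I check the fingertip depth.

```bash
python3 - <<'E'
from h import *
f=grab_frame("wrist");P=cloud(f)
for r in (215,225,235,245,252,260,268,280,300):
    print(r,[P[r,c].round(3).tolist() for c in (262,270,275,281,288,294)])
im=cv2.resize(f["color"][190:350,200:360],(640,640),interpolation=cv2.INTER_NEAREST);cv2.imwrite("pics/w4.png",np.clip(im[:,:,::-1]*1.8,0,255))
print(state()["gripper_width"],state()["grasp_force"],tool()[0])
E
```

```text
215 [[0.411, -0.265, 0.034], [0.415, -0.265, 0.035], [0.419, -0.262, 0.044], [0.422, -0.262, 0.044], [0.426, -0.263, 0.044], [0.43, -0.266, 0.035]]
225 [[0.41, -0.271, 0.035], [0.416, -0.264, 0.055], [0.419, -0.263, 0.058], [0.422, -0.263, 0.058], [0.426, -0.263, 0.058], [0.429, -0.273, 0.035]]
235 [[0.41, -0.278, 0.036], [0.416, -0.266, 0.063], [0.419, -0.266, 0.064], [0.422, -0.266, 0.064], [0.425, -0.266, 0.064], [0.429, -0.279, 0.036]]
245 [[0.409, -0.285, 0.035], [0.416, -0.272, 0.063], [0.418, -0.272, 0.064], [0.421, -0.272, 0.064], [0.425, -0.272, 0.064], [0.429, -0.286, 0.035]]
252 [[0.409, -0.289, 0.035], [0.415, -0.276, 0.063], [0.418, -0.275, 0.064], [0.421, -0.275, 0.064], [0.425, -0.275, 0.065], [0.428, -0.29, 0.035]]
260 [[0.408, -0.295, 0.034], [0.416, -0.27, 0.083], [0.419, -0.27, 0.083], [0.421, -0.27, 0.083], [0.424, -0.27, 0.085], [0.428, -0.296, 0.034]]
268 [[0.412, -0.273, 0.084], [0.417, -0.269, 0.091], [0.419, -0.269, 0.092], [0.421, -0.27, 0.091], [0.424, -0.27, 0.092], [0.427, -0.274, 0.084]]
280 [[0.413, -0.273, 0.094], [0.417, -0.269, 0.101], [0.419, -0.269, 0.102], [0.421, -0.27, 0.101], [0.424, -0.27, 0.101], [0.426, -0.271, 0.1]]
300 [[0.414, -0.268, 0.117], [0.417, -0.27, 0.114], [0.419, -0.27, 0.114], [0.421, -0.271, 0.114], [0.424, -0.27, 0.115], [0.426, -0.268, 0.118]]
0.0006750773389219908 0.0 [ 0.42023463 -0.28072195  0.04128539][ WARN:0@0.351] global loadsave.cpp:1063 imwrite_ Unsupported depth image for selected encoder is fallbacked to CV_8U.
```

View pics/w4.png

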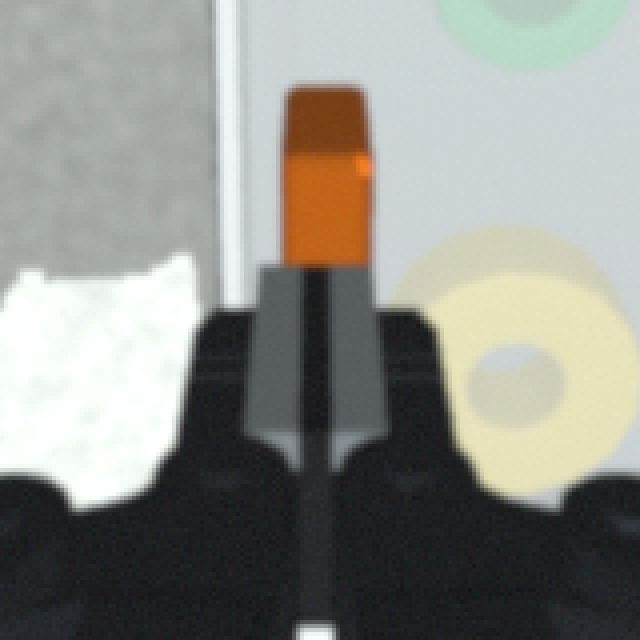

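The view and depth agree that the shut fingertips are really at z≈0.08, above the tab, while the reported TCP is 0.041. So the tips sit about 39 mm behind the reported TCP along the tool axis. I'll put that correction in the helper and check it from near.

```bash
sed -i 's/return np.array(s\["tool_pos"\]),R.from_quat(\[q\[1\],q\[2\],q\[3\],q\[0\]\])/r=R.from_quat([q[1],q[2],q[3],q[0]]);return np.array(s["tool_pos"])-OFF*r.as_matrix()[:,2],r/; s/^def tool/OFF=0.039\ndef tool/' h.py
python3 - <<'E'
from h import *
f=grab_frame("wrist");P=cloud(f)
a=P[200:420,200:360].reshape(-1,3);m=(abs(a[:,0]-.4205)<.012)&(a[:,2]>.07)
b=a[m];print(np.sort(b[:,2])[:8].round(4),b[np.argsort(b[:,2])[:5]].round(4))
print(tool()[0]);go([.4215,-.282,.041],-.063)
E
```

```text
[0.0776 0.0779 0.078  0.078  0.0782 0.0782 0.0782 0.0783] [[ 0.4232 -0.2711  0.0776]
 [ 0.4213 -0.2708  0.0779]
 [ 0.4222 -0.2708  0.078 ]
 [ 0.4218 -0.2708  0.078 ]
 [ 0.4204 -0.2706  0.0782]]
[ 0.42022692 -0.28071519  0.08027302]
shift [-0.0024  0.0027  0.0785] turn [-0.    -0.     0.001]
```

>>> jog_arm(motion="40 0 0 0 0 0 0; 40 0 0 0 0 0 0; 40 0 0 0 0 0 0; 40 0 0 0 0 0 0; 40 0 0 0.02 0 0 0")

```text
time: 5.68
tool_pos: [0.421, -0.2814, 0.0319]
tool_rot: [0.001, 0.729, 0.685, 0.0]
contact_force: [0.4, 0.2, -0.2]
gripper_width: 0.399
grasp_force: 0.0
```

```bash
python3 - <<'E'
from h import *
f=grab_frame("wrist");save(f,"w5.png");P=cloud(f);print(state()["gripper_width"],tool()[0])
a=P.reshape(-1,3);m=(abs(a[:,1]+.281)<.016)&(abs(a[:,0]-.42)<.07)&(a[:,2]>.066)&(a[:,2]<.13);b=a[m];print(b[np.argsort(b[:,2])[:8]].round(4))
E
```

```text
0.4027824207673477 [ 0.41964542 -0.28024354  0.06862359]
[[ 0.403  -0.2799  0.0672]
 [ 0.4373 -0.2807  0.0677]
 [ 0.4032 -0.2791  0.0678]
 [ 0.4032 -0.2785  0.0678]
 [ 0.4029 -0.2818  0.0678]
 [ 0.4372 -0.2817  0.0679]
 [ 0.4372 -0.2811  0.0679]
 [ 0.4029 -0.2822  0.068 ]]
```

```bash
sed -i 's/OFF=0.039/OFF=0.037/' h.py; python3 -c "
from h import *
go([.421,-.282,.041],-.063)"
```

```text
shift [-0.0034  0.003   0.0512] turn [-0.0008 -0.0007  0.001 ]
```

>>> jog_arm(motion="40 -0.002 0.002 0.025 0 0 0; 40 -0.002 0.002 0.048 0 0 0; 40 -0.002 0.002 0.048 0 0 0; 0 -0.002 0.002 0.048 0 0 0; 0 -0.002 0.002 0.048 0 0 0")

```text
time: 6.35
tool_pos: [0.4215, -0.2821, 0.0078]
tool_rot: [0.0, 0.729, 0.685, 0.0]
contact_force: [0.8, 0.3, -1.4]
gripper_width: 0.13
grasp_force: 60.9
```

>>> jog_arm(motion="0 0 0 0 0 0 0; 0 0 0 0 0 0 0; 0 0 0 0 0 0 0; 0 0 0 0 0 0 0; 0 0 0 0 0 0 0")

```text
time: 6.98
tool_pos: [0.4214, -0.282, 0.0077]
tool_rot: [0.0, 0.729, 0.685, 0.0]
contact_force: [0.2, 0.4, 3.2]
gripper_width: 0.126
grasp_force: 61.4
```

```bash
python3 - <<'E'
from h import *
print(tool()[0],state()["gripper_width"],state()["grasp_force"])
yaw=-.063;piv=np.array([.421,-.282,.004])+.185*np.array([np.cos(yaw),np.sin(yaw),0])
print(piv);tip([.05,.1,.15,.2,.25],yaw,piv)
E
```

```text
[ 0.42140871 -0.2819923   0.04465294] 0.12555758299865757 61.43540024757385
[ 0.60563299 -0.29364729  0.004     ]
0.05 shift [-0.      0.0045 -0.0183] turn [ 0.0333  0.     -0.    ]
0.1 shift [-0.      0.01   -0.0364] turn [ 0.0667  0.0001 -0.    ]
0.15 shift [-0.      0.0163 -0.0542] turn [ 0.1     0.0001 -0.    ]
0.2 shift [-0.0001  0.0235 -0.0717] turn [ 0.1333  0.0002 -0.    ]
0.25 shift [-0.0001  0.0316 -0.0888] turn [ 1.667e-01  2.000e-04 -1.000e-04]
```

>>> jog_arm(motion="0 0 0.0008 -0.0185 0.0333 0 0; 0 0 0.0026 -0.0369 0.0667 0 0; 0 0 0.0053 -0.0553 0.1 0 0; 0 0 0.0088 -0.0733 0.1333 0 0; 0 0 0.0133 -0.0914 0.1667 0 0")

```text
time: 7.6
tool_pos: [0.4276, -0.2822, 0.0532]
tool_rot: [-0.092, 0.723, 0.68, -0.086]
contact_force: [-1.6, -0.3, 1.9]
gripper_width: 0.125
grasp_force: 61.2
```

>>> jog_arm(motion="0 0 0 0 0 0 0; 0 0 0 0 0 0 0; 0 0 0 0 0 0 0; 0 0 0 0 0 0 0; 0 0 0 0 0 0 0")

```text
time: 8.22
tool_pos: [0.4275, -0.2821, 0.0529]
tool_rot: [-0.091, 0.723, 0.68, -0.085]
contact_force: [0.4, -0.6, 0.2]
gripper_width: 0.124
grasp_force: 61.2
```

```bash
python3 - <<'E'
from h import *
print(tool()[1].as_matrix().round(3),state()["gripper_width"],state()["grasp_force"])
f=grab_frame("scene");save(f,"s2.png")
for n in ("lid","lid_tab","lid_far","tub_far"):
    print(n,[(round(float(d["p"]),2),np.round(d["at"],3).tolist()) for d in place_of("scene",n)[:2]])
E
```

```text
[[ 0.062  0.967 -0.247]
 [ 0.998 -0.06   0.015]
 [ 0.    -0.248 -0.969]] 0.1236948720922178 61.152158975601196
lid [(0.56, [0.507, -0.291, 0.029]), (0.56, [0.75, 0.135, 0.006])]
lid_tab [(0.9, [0.441, -0.284, 0.095]), (0.57, [0.552, 0.184, 0.04])]
lid_far [(0.92, [0.605, -0.292, 0.004])]
tub_far [(0.77, [0.608, -0.294, 0.004])]
```

View pics/s2.png

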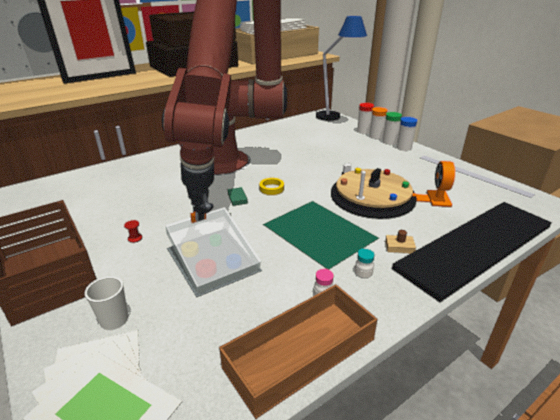

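The scene view shows the lid tilted (tab at (195,216)) with its far edge still on the tub. Next I lift it and level it.

>>> jog_arm(motion="0 0 -0.017 -0.065 0 0 0; 0 0 -0.034 -0.13 0 0 0; 0 0 -0.05 -0.194 0 0 0; 0 0 -0.05 -0.194 -0.08 0 0; 0 0 -0.05 -0.194 -0.166 0 0")

```text
time: 9.1
tool_pos: [0.4279, -0.2822, 0.1535]
tool_rot: [0.001, 0.728, 0.685, 0.001]
contact_force: [-0.1, 0.6, -1.8]
gripper_width: 0.124
grasp_force: 61.6
```

```bash
python3 - <<'E'
from h import *
print(tool()[0],state()["gripper_width"],state()["grasp_force"])
go([.4865,.0165,.13],-.063)
E
```

```text
[ 0.42784811 -0.28218259  0.19051325] 0.12416889182397634 61.564693450927734
shift [0.6034 0.0806 0.1209] turn [0.0015 0.0003 0.0016]
```

>>> jog_arm(motion="0 0.05 0.01 0 0 0 0; 0 0.13 0.02 0 0 0 0; 0 0.21 0.03 0 0 0 0; 0 0.29 0.04 0 0 0 0; 0 0.35 0.05 0 0 0 0")

```text
time: 9.72
tool_pos: [0.4626, -0.1074, 0.1524]
tool_rot: [-0.001, 0.728, 0.685, -0.001]
contact_force: [-0.4, 0.7, -2.2]
gripper_width: 0.126
grasp_force: 61.6
```

>>> jog_arm(motion="0 0.07 0.01 0.02 0 0 0; 0 0.14 0.02 0.05 0 0 0; 0 0.2 0.03 0.08 0 0 0; 0 0.24 0.03 0.1 0 0 0; 0 0.253 0.031 0.12 0 0 0")

```text
time: 10.35
tool_pos: [0.4857, 0.0171, 0.092]
tool_rot: [-0.001, 0.728, 0.686, -0.001]
contact_force: [-0.3, -0.8, -1.0]
gripper_width: 0.122
grasp_force: 61.6
```

```bash
python3 - <<'E'
from h import *
print(tool()[0],state()["gripper_width"],state()["grasp_force"],state()["contact_force"])
f=grab_frame("scene")
for n in ("lid","lid_tab","lid_far","mat"):
    print(n,[(round(float(d["p"]),2),np.round(d["at"],3).tolist()) for d in place_of("scene",n)[:2]])
f=grab_frame("wrist")
for n in ("lid","lid_tab","mat"):
    print(n,[(round(float(d["p"]),2),np.round(d["at"],3).tolist()) for d in place_of("wrist",n)[:2]])
go([.4865,.0165,.044],-.063)
E
```

```text
[0.48582763 0.0171292  0.12902837] 0.12178839718701849 61.590070724487305 [-0.26438226 -0.76841746 -1.00945584]
lid [(0.98, [0.571, 0.01, 0.089]), (0.21, [0.762, -0.144, -0.002])]
lid_tab [(0.88, [0.49, 0.016, 0.134]), (0.35, [0.609, -0.293, 0.005])]
lid_far [(0.77, [0.671, 0.008, 0.088])]
mat [(0.61, [0.57, 0.012, 0.001])]
lid [(0.62, [0.572, 0.008, 0.089])]
lid_tab [(0.55, [0.491, 0.014, 0.136])]
mat []
shift [ 0.0017 -0.0009  0.1735] turn [-0.      0.0001  0.0004]
```

>>> jog_arm(motion="0 0 0 0.04 0 0 0; 0 0 0 0.08 0 0 0; 0 0 0 0.12 0 0 0; 0 0 0 0.15 0 0 0; 0 0 0 0.162 0 0 0")

```text
time: 11.42
tool_pos: [0.4859, 0.0162, 0.0113]
tool_rot: [-0.001, 0.729, 0.685, -0.001]
contact_force: [-0.1, 0.5, -1.0]
gripper_width: 0.124
grasp_force: 61.5
```

>>> jog_arm(motion="0 0 0 0.005 0 0 0; 0 0 0 0.0095 0 0 0; 0 0 0 0.0095 0 0 0; 35 0 0 0.0095 0 0 0; 35 0 0 0.0095 0 0 0")

```text
time: 12.05
tool_pos: [0.487, 0.0162, 0.008]
tool_rot: [0.0, 0.728, 0.685, 0.0]
contact_force: [-0.7, 0.6, 0.5]
gripper_width: 0.348
grasp_force: 0.0
```

>>> jog_arm(motion="35 0 0 0 0 0 0; 35 0 0 0 0 0 0; 35 0 0 -0.06 0 0 0; 35 0 0 -0.12 0 0 0; 35 0 0 -0.24 0 0 0")

```text
time: 12.68
tool_pos: [0.4842, 0.0165, 0.1258]
tool_rot: [-0.003, 0.729, 0.685, -0.002]
contact_force: [0.8, 0.6, -0.3]
gripper_width: 0.347
grasp_force: 0.0
```

```bash
python3 - <<'E'
from h import *
print(tool()[0],state()["gripper_width"],state()["contact_force"])
for c in ("scene","top"):
    f=grab_frame(c);save(f,c+"3.png")
    for n in ("lid","lid_far","ring_red","ring_yellow","ring_blue","ring_green","knob_grip","spindle","load_mark","fan_mark"):
        print(n,[(round(float(d["p"]),2),np.round(d["at"],3).tolist()) for d in place_of(c,n)[:2]])
E
```

```text
[0.48444313 0.01646757 0.16275475] 0.3469588990669808 [ 0.76231637  0.62316259 -0.33633235]
lid [(0.6, [0.57, 0.009, 0.003])]
lid_far [(0.73, [0.67, 0.007, 0.004])]
ring_red [(0.77, [0.543, -0.325, 0.001])]
ring_yellow [(0.65, [0.451, -0.323, 0.001])]
ring_blue [(0.6, [0.563, -0.255, 0.005])]
ring_green [(0.66, [0.454, -0.252, 0.002]), (0.66, [0.449, -0.321, 0.002])]
knob_grip [(0.94, [0.522, 0.279, 0.081])]
spindle [(0.89, [0.551, 0.185, 0.043]), (0.53, [0.489, 0.016, 0.051])]
load_mark [(0.92, [0.426, 0.291, 0.038])]
fan_mark [(0.64, [0.585, 0.346, 0.039])]
lid [(0.82, [0.574, 0.006, 0.002]), (0.52, [0.31, -0.417, -0.004])]
lid_far [(0.36, [0.572, 0.006, 0.001])]
ring_red [(0.82, [0.544, -0.326, 0.003])]
ring_yellow [(0.76, [0.45, -0.324, -0.0])]
ring_blue [(0.73, [0.542, -0.326, 0.004]), (0.62, [0.561, -0.254, 0.008])]
ring_green [(0.41, [0.457, -0.252, 0.004]), (0.41, [0.521, 0.274, 0.079])]
knob_grip [(0.59, [0.518, 0.274, 0.082])]
spindle [(0.85, [0.548, 0.189, 0.041]), (0.47, [0.309, -0.418, -0.001])]
load_mark [(0.92, [0.427, 0.293, 0.038])]
fan_mark [(0.8, [0.585, 0.346, 0.043])]
```

View pics/top3.png

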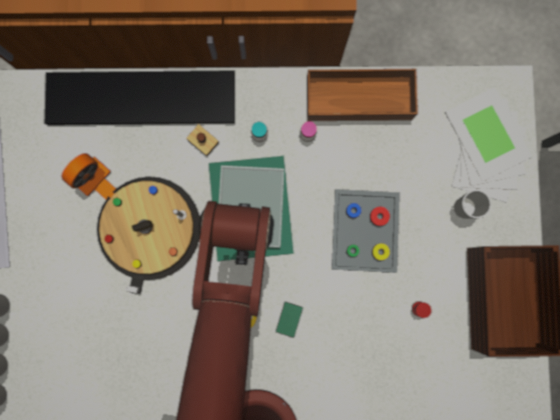

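The lid lies inside the mat around (250,205), and the rings are bare in the tub: blue (354,211), red (380,216), green (352,250), yellow (381,252). Axis and marks say the carousel needs two clicks clockwise from above.

```bash
python3 - <<'E'
from h import *
print(state()["joint_pos"])
f=grab_frame("wrist");P=cloud(f)
print([ (n,[(round(float(d["p"]),2),np.round(d["at"],3).tolist()) for d in place_of("wrist",n)[:2]]) for n in("knob_grip","spindle","load_mark","fan_mark")])
go([.520,.2765,.17],.315)
E
```

```text
[-1.19631924e-01 -2.33773804e-01  1.99755444e+00 -4.69532704e-05
  1.37883257e+00 -5.81150330e-02]
[('knob_grip', []), ('spindle', []), ('load_mark', []), ('fan_mark', [(0.63, [0.488, 0.013, 0.048])])]
shift [ 0.5237  0.0347 -0.0113] turn [-7.00e-04 -1.00e-04 -2.51e-01]
```

>>> jog_arm(motion="60 0.1 0.01 -0.03 0 0 -0.05; 60 0.21 0.015 -0.03 0 0 -0.1; 60 0.32 0.02 -0.03 0 0 -0.15; 60 0.43 0.03 -0.03 0 0 -0.2; 60 0.524 0.035 -0.03 0 0 -0.251")

```text
time: 14.65
tool_pos: [0.5202, 0.2788, 0.1424]
tool_rot: [-0.0, 0.586, 0.81, -0.0]
contact_force: [0.5, 0.1, 0.7]
gripper_width: 0.601
grasp_force: 0.0
```

>>> jog_arm(motion="60 0 0 0 0 0 0; 60 0 0 0 0 0 0; 60 0 0 0 0 0 0; 60 0 0 0 0 0 0; 60 0 0 0 0 0 0")

```text
time: 15.28
tool_pos: [0.5202, 0.276, 0.1425]
tool_rot: [-0.0, 0.588, 0.809, -0.0]
contact_force: [0.1, 0.8, -0.1]
gripper_width: 0.598
grasp_force: 0.0
```

```bash
cat >> h.py <<'E'
def knob(f):
    P=cloud(f);m=(abs(P[...,2]-.092)<.006)&(np.hypot(P[...,0]-.52,P[...,1]-.277)<.04)&(f["color"].max(-1)<70)
    q=P[m][:,:2].astype(np.float32);print("knob",len(q),P[m].mean(0).round(4),cv2.minAreaRect(q))
def look(c,*ns):
    f=grab_frame(c)
    for n in ns: print(c,n,[(round(float(d["p"]),2),np.round(d["at"],4).tolist()) for d in place_of(c,n)[:2]])
    return f
E
python3 - <<'E'
from h import *
f=look("wrist","knob_grip","spindle","load_mark","fan_mark");save(f,"w6.png");knob(f)
print(tool()[0]);go([.520,.2765,.063],.315)
E
```

```text
wrist knob_grip [(0.84, [0.5245, 0.2782, 0.0798])]
wrist spindle [(0.57, [0.5473, 0.1871, 0.036])]
wrist load_mark [(0.93, [0.4296, 0.2944, 0.0397]), (0.33, [0.4869, 0.0138, 0.0479])]
wrist fan_mark [(0.8, [0.5843, 0.3452, 0.0435])]
knob 1193 [0.5185 0.2783 0.0915] ((0.5189922451972961, 0.2764700949192047), (0.015915337949991226, 0.04464992135763168), 17.470870971679688)
[0.52016432 0.27659051 0.17939846]
shift [-2.000e-04 -1.000e-04  2.328e-01] turn [-0.0006 -0.0003 -0.0001]
```

View pics/w6.png

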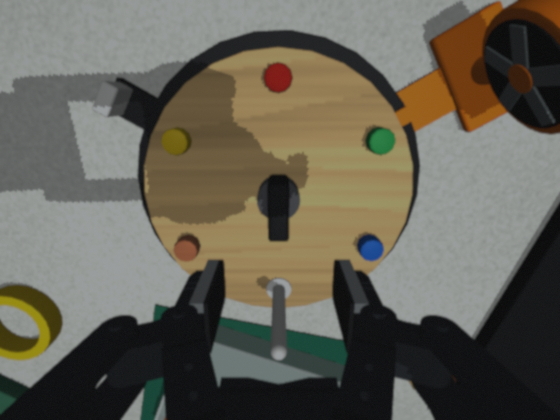

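The wrist view shows the bar knob at (279,208), lined up with the fingers. The spindle foot is at (278,288) and the load mark block at (112,97). Next I descend and grip.

>>> jog_arm(motion="45 0 -0.001 0.06 0 0 0; 45 0 -0.001 0.12 0 0 0; 45 0 -0.001 0.18 0 0 0; 45 0 -0.001 0.23 0 0 0; 45 0 -0.001 0.23 0 0 0")

```text
time: 16.15
tool_pos: [0.5174, 0.2758, 0.0248]
tool_rot: [-0.002, 0.587, 0.809, -0.003]
contact_force: [-0.1, -0.1, 0.2]
gripper_width: 0.45
grasp_force: 0.0
```

>>> jog_arm(motion="45 0 0 0 0 0 0; 0 0 0 0 0 0 0; 0 0 0 0 0 0 0; 0 0 0 0 0 0 0; 0 0 0 0 0 0 0")

```text
time: 16.77
tool_pos: [0.5196, 0.2767, 0.0294]
tool_rot: [-0.0, 0.587, 0.809, -0.0]
contact_force: [-4.8, -2.1, 5.7]
gripper_width: 0.172
grasp_force: 61.3
```

```bash
python3 - <<'E'
from h import *
print(tool()[0],state()["gripper_width"],state()["grasp_force"])
f=look("wrist","spindle","load_mark")
E
```

```text
[0.51965646 0.27664896 0.06635403] 0.17219857818538195 61.32542431354523
wrist spindle [(0.82, [0.5472, 0.187, 0.0403])]
wrist load_mark [(0.67, [0.4321, 0.2935, 0.0393])]
```

>>> jog_arm(motion="0 0 0 0 0 0 0.1; 0 0 0 0 0 0 0.2; 0 0 0 0 0 0 0.3; 0 0 0 0 0 0 0.4; 0 0 0 0 0 0 0.5")

```text
time: 17.55
tool_pos: [0.5208, 0.2766, 0.0294]
tool_rot: [0.0, 0.844, 0.536, 0.001]
contact_force: [0.6, -1.7, 3.2]
gripper_width: 0.177
grasp_force: 60.8
```

>>> jog_arm(motion="0 0 0 0 0 0 0.1; 0 0 0 0 0 0 0.2; 0 0 0 0 0 0 0.3; 0 0 0 0 0 0 0.4; 0 0 0 0 0 0 0.5")

```text
time: 18.18
tool_pos: [0.5217, 0.2758, 0.0294]
tool_rot: [0.001, 0.982, 0.189, 0.002]
contact_force: [2.8, -5.4, 2.4]
gripper_width: 0.178
grasp_force: 60.7
```

>>> jog_arm(motion="0 0 0 0 0 0 0.1; 0 0 0 0 0 0 0.2; 0 0 0 0 0 0 0.3; 0 0 0 0 0 0 0.396; 0 0 0 0 0 0 0.396")

```text
time: 18.8
tool_pos: [0.5217, 0.2748, 0.0293]
tool_rot: [0.001, 0.995, -0.104, 0.002]
contact_force: [2.8, -7.9, 2.6]
gripper_width: 0.174
grasp_force: 60.8
```

```bash
python3 - <<'E'
from h import *
print(tool()[0],state()["gripper_width"],state()["grasp_force"],state()["joint_pos"])
f=look("wrist","spindle","load_mark","knob_grip")
f=look("top","spindle","load_mark","knob_grip")
E
```

```text
[0.5216287  0.27493045 0.06634297] 0.17417360878907645 60.81940770149231 [ 0.36068474  0.12883862  1.82559303 -0.00408542  1.18514456  2.14203083]
wrist spindle [(0.8, [0.4265, 0.2971, 0.0391])]
wrist load_mark [(0.72, [0.4294, 0.2973, 0.0389])]
wrist knob_grip [(0.62, [0.5228, 0.2767, 0.0784])]
top spindle [(0.42, [0.5186, 0.273, 0.0807])]
top load_mark []
top knob_grip [(0.68, [0.5222, 0.2742, 0.0805])]
```

>>> jog_arm(motion="45 0 0 0 0 0 0; 45 0 0 0 0 0 0; 45 0 0 0 0 0 0; 45 0 0 -0.1 0 0 0; 45 0 0 -0.2 0 0 0")

```text
time: 19.82
tool_pos: [0.5188, 0.2765, 0.1277]
tool_rot: [0.0, 0.995, -0.104, -0.001]
contact_force: [0.3, -0.1, -0.3]
gripper_width: 0.448
grasp_force: 0.0
```

>>> jog_arm(motion="100 0 0 -0.1 0 0 0; 100 0 0 -0.12 0 0 0; 100 0 0 -0.12 0 0 0; 100 0 0 -0.12 0 0 0; 100 0 0 -0.12 0 0 0")

```text
time: 20.45
tool_pos: [0.5186, 0.2761, 0.185]
tool_rot: [0.001, 0.995, -0.104, -0.002]
contact_force: [-0.1, 0.1, 0.3]
gripper_width: 1.001
grasp_force: 0.0
```

```bash
cat >> h.py <<'E'
def ring(f,c,zmax=.045,near=(.5,-.29),rad=.15):
    h=cv2.cvtColor(f["color"],cv2.COLOR_RGB2HSV);P=cloud(f);H=h[...,0]
    m={"red":(H<6)|(H>172),"yellow":(H>20)&(H<35),"blue":(H>100)&(H<130),"green":(H>42)&(H<90)}[c]&(h[...,1]>90)
    z0=.016 if zmax<.05 else zmax-.02
    m&=(P[...,2]>z0)&(P[...,2]<zmax)&(np.hypot(P[...,0]-near[0],P[...,1]-near[1])<rad)
    n,l,st,_=cv2.connectedComponentsWithStats(m.astype(np.uint8))
    if n<2: print(c,"none");return
    k=1+st[1:,4].argmax();q=P[l==k];zt=np.median(q[:,2]);q=q[abs(q[:,2]-zt)<.004]
    (x,y),r=cv2.minEnclosingCircle(q[:,:2].astype(np.float32));print(c,len(q),"centre",round(x,4),round(y,4),"r",round(r,4),"ztop",zt.round(4))
E
python3 - <<'E'
from h import *
f=look("wrist","spindle","load_mark","knob_grip");knob(f);save(f,"w7.png")
P=cloud(f);m=(P[...,2]>.095)&(P[...,2]<.135)&(np.hypot(P[...,0]-.425,P[...,1]-.294)<.03)
print("spindle pts",m.sum(),P[m][:,:2].mean(0),P[m].max(0))
f=look("top","spindle","load_mark","ring_red","ring_yellow","ring_blue","ring_green")
for c in("red","yellow","blue","green"):ring(f,c)
go([.48,-.1,.2],0);print(state()["joint_pos"])
E
```

```text
wrist spindle [(0.6, [0.4279, 0.2986, 0.0379])]
wrist load_mark [(0.78, [0.4308, 0.2944, 0.0397])]
wrist knob_grip [(0.88, [0.524, 0.2763, 0.0795])]
knob 954 [0.5209 0.2753 0.0916] ((0.5195245146751404, 0.2755473256111145), (0.015746789053082466, 0.04578474164009094), 77.9644775390625)
spindle pts 386 [0.42990577 0.29435053] [0.43338489 0.30072852 0.1298985 ]
top spindle [(0.94, [0.4283, 0.2951, 0.0409])]
top load_mark [(0.8, [0.4313, 0.2945, 0.0403])]
top ring_red []
top ring_yellow [(0.75, [0.4527, -0.3242, 0.001])]
top ring_blue [(0.57, [0.564, -0.2537, 0.0062])]
top ring_green [(0.54, [0.4571, -0.2488, 0.0042])]
red 218 centre 0.5431 -0.3213 r 0.0254 ztop 0.0244
yellow 161 centre 0.4509 -0.3224 r 0.0223 ztop 0.0239
blue 117 centre 0.5585 -0.2548 r 0.019 ztop 0.0241
green 74 centre 0.4547 -0.2516 r 0.0155 ztop 0.0245
shift [0.078  0.7532 0.0488] turn [-5.000e-04  5.000e-04 -1.186e+00]
[ 3.62349829e-01 -2.67249788e-02  1.70794179e+00  4.63352289e-04
  1.46124585e+00  2.14132349e+00]
```

View pics/w7.png

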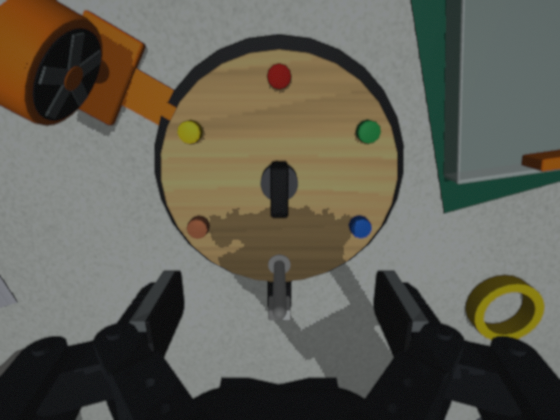

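The wrist view shows the spindle foot at (278,266), standing in line with the white block. Next come the rings, largest first. The gripper body begins 73 mm behind the tips, so a ring has to be let go with the tips at z≥0.065 or so, and it falls the last bit down the spindle.

```bash
python3 - <<'E'
from h import *
go([.543,-.3215,.15],0)
E
```

```text
shift [0.2929 1.1606 0.1487] turn [-5.000e-04  5.000e-04 -1.186e+00]
```

>>> jog_arm(motion="75 0.03 0.11 0 0 0 -0.118; 75 0.06 0.23 0 0 0 -0.236; 75 0.09 0.35 0 0 0 -0.354; 75 0.12 0.46 0 0 0 -0.472; 75 0.146 0.575 0 0 0 -0.59")

```text
time: 21.62
tool_pos: [0.5319, -0.0111, 0.1877]
tool_rot: [0.0, 0.948, 0.32, -0.0]
contact_force: [0.1, 0.2, -0.6]
gripper_width: 0.748
grasp_force: 0.0
```

```bash
python3 - <<'E'
from h import *
go([.543,-.3215,.15],0)
E
```

```text
shift [-0.3582  0.5074  0.1495] turn [ 0.000e+00  1.000e-04 -6.135e-01]
```

>>> jog_arm(motion="75 -0.07 0.1 0 0 0 -0.12; 75 -0.14 0.2 0 0 0 -0.24; 75 -0.22 0.31 0.03 0 0 -0.36; 75 -0.29 0.41 0.06 0 0 -0.48; 75 -0.358 0.507 0.09 0 0 -0.6")

```text
time: 22.25
tool_pos: [0.5407, -0.3058, 0.1463]
tool_rot: [0.0, 0.716, 0.698, -0.0]
contact_force: [0.5, 0.4, 0.1]
gripper_width: 0.747
grasp_force: 0.0
```

>>> jog_arm(motion="75 0 0 0.02 0 0 -0.013; 75 0 0 0.06 0 0 -0.013; 75 0 0 0.06 0 0 -0.013; 75 0 0 0.06 0 0 -0.013; 75 0 0 0.06 0 0 -0.013")

```text
time: 22.88
tool_pos: [0.5413, -0.3033, 0.1174]
tool_rot: [0.001, 0.711, 0.703, -0.0]
contact_force: [0.1, -0.2, -0.7]
gripper_width: 0.748
grasp_force: 0.0
```

```bash
python3 - <<'E'
from h import *
f=look("wrist","ring_red","ring_yellow","ring_blue","ring_green","tub");save(f,"w8.png")
for c in("red","yellow","blue","green"):ring(f,c)
P=cloud(f);a=P.reshape(-1,3);t=tool()[0];m=(abs(a[:,1]-t[1])<.014)&(a[:,2]>t[2]-.03)&(a[:,2]<t[2]+.03);b=a[m];print(t,b[np.argsort(b[:,2])[:6]].round(4))
go([.543,-.3215,.01],0)
E
```

```text
wrist ring_red [(0.91, [0.5406, -0.3221, 0.0021])]
wrist ring_yellow [(0.71, [0.452, -0.3225, 0.0012])]
wrist ring_blue [(0.74, [0.5643, -0.2563, 0.0032])]
wrist ring_green [(0.72, [0.4534, -0.2504, 0.0031]), (0.19, [0.5629, -0.2552, 0.007])]
wrist tub [(0.71, [0.506, -0.2891, 0.0022])]
red 2178 centre 0.5427 -0.3227 r 0.0251 ztop 0.0237
yellow 1632 centre 0.4511 -0.3227 r 0.0221 ztop 0.0236
blue 1409 centre 0.5583 -0.2555 r 0.0191 ztop 0.0238
green 940 centre 0.4549 -0.2515 r 0.0159 ztop 0.0236
[ 0.54077831 -0.30374797  0.15361043] [[ 0.5084 -0.2967  0.1576]
 [ 0.5727 -0.3044  0.1582]
 [ 0.5726 -0.3038  0.1583]
 [ 0.5727 -0.3048  0.1584]
 [ 0.5086 -0.2967  0.1584]
 [ 0.5727 -0.3058  0.1585]]
shift [-0.0354  0.005   0.2872] turn [-0.0004  0.0002 -0.0076]
```

View pics/w8.png

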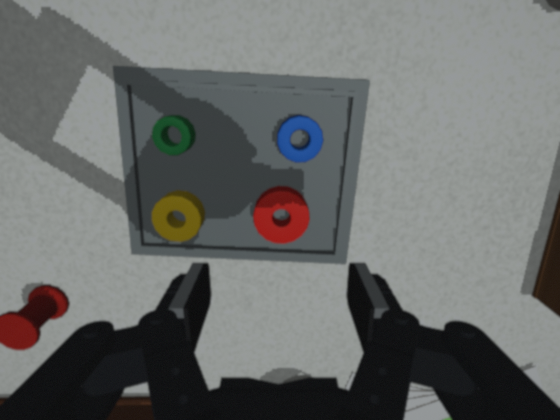

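The wrist view shows the four rings clearly: red (281,215), yellow (177,217), blue (300,138), green (174,135). The fitted radii match the given sizes, so I pick red.

>>> jog_arm(motion="75 -0.0375 0.0045 0.08 0 0 -0.008; 75 -0.0375 0.0045 0.18 0 0 -0.008; 75 -0.0375 0.0045 0.26 0 0 -0.008; 75 -0.0375 0.0045 0.289 0 0 -0.008; 75 -0.0375 0.0045 0.289 0 0 -0.008")

```text
time: 23.8
tool_pos: [0.5421, -0.3222, -0.0288]
tool_rot: [-0.001, 0.707, 0.707, -0.0]
contact_force: [0.1, -0.5, -0.1]
gripper_width: 0.752
grasp_force: 0.0
```

>>> jog_arm(motion="75 0 0 0 0 0 0; 40 0 0 0 0 0 0; 40 0 0 0 0 0 0; 40 0 0 0 0 0 0; 40 0 0 0 0 0 0")

```text
time: 24.42
tool_pos: [0.5443, -0.3238, -0.0255]
tool_rot: [0.002, 0.707, 0.707, -0.0]
contact_force: [-0.3, 0.4, 7.1]
gripper_width: 0.552
grasp_force: 62.3
```

>>> jog_arm(motion="0 0 0 0 0 0 0; 0 0 0 -0.1 0 0 0; 0 0 0 -0.2 0 0 0; 0 0 0 -0.3 0 0 0; 0 0 0 -0.4 0 0 0")

```text
time: 25.05
tool_pos: [0.5425, -0.3223, 0.1738]
tool_rot: [-0.0, 0.707, 0.707, -0.0]
contact_force: [0.4, -1.1, 0.6]
gripper_width: 0.55
grasp_force: 61.8
```

```bash
python3 - <<'E'
from h import *
t=tool()[0];s=state();print(t,s["gripper_width"],s["grasp_force"])
f=look("wrist","ring_red");ring(f,"red",t[2]+.04,t[:2],.05)
go([.48,-.1,.2],0);go([.427,.295,.2],0)
E
```

```text
[ 0.54256705 -0.32231282  0.21084899] 0.5504438017367632 61.84209116734564
wrist ring_red [(0.79, [0.5385, -0.3191, 0.2001])]
red none
shift [ 0.4498 -0.1317  0.0306] turn [0.0069 0.0058 0.0005]
shift [ 1.2399 -0.2371  0.0227] turn [0.0069 0.0058 0.0005]
```

>>> jog_arm(motion="0 0.08 -0.01 0 0 0 0; 0 0.19 -0.03 0 0 0 0; 0 0.3 -0.06 0 0 0 0; 0 0.41 -0.08 0 0 0 0; 0 0.52 -0.1 0 0 0 0")

```text
time: 25.78
tool_pos: [0.4917, -0.0608, 0.1715]
tool_rot: [-0.0, 0.707, 0.707, -0.0]
contact_force: [1.1, -0.6, -0.4]
gripper_width: 0.55
grasp_force: 61.8
```

>>> jog_arm(motion="0 0.11 -0.02 0 0 0 0; 0 0.22 -0.04 0 0 0 0; 0 0.33 -0.06 0 0 0 0; 0 0.44 -0.08 0 0 0 0; 0 0.52 -0.1 0 0 0 0")

```text
time: 26.4
tool_pos: [0.4414, 0.1994, 0.1717]
tool_rot: [-0.0, 0.706, 0.708, -0.0]
contact_force: [0.5, -0.4, -0.2]
gripper_width: 0.548
grasp_force: 61.8
```

```bash
python3 - <<'E'
from h import *
t=tool()[0];s=state();print(t,s["gripper_width"],s["grasp_force"])
f=look("wrist","ring_red","spindle","load_mark");save(f,"w9.png")
P=cloud(f);T=f["world_from_camera"][:3,3];m=(P[...,2]>.06)&(P[...,2]<.135)&(np.hypot(P[...,0]-.427,P[...,1]-.295)<.02)
print(m.sum(),P[m].mean(0),T)
go([.427,.295,.165],0)
E
```

```text
[0.44145526 0.19942332 0.20867539] 0.547934537657869 61.84054931625724
wrist ring_red [(0.8, [0.4413, 0.2043, 0.2007])]
wrist spindle [(0.65, [0.4227, 0.2986, 0.0376])]
wrist load_mark []
374 [0.42733683 0.29413991 0.12109923] [0.44058687 0.28094679 0.34931558]
shift [ 0.1947 -0.0294  0.087 ] turn [-0.0009  0.0004  0.0015]
```

View pics/w9.png

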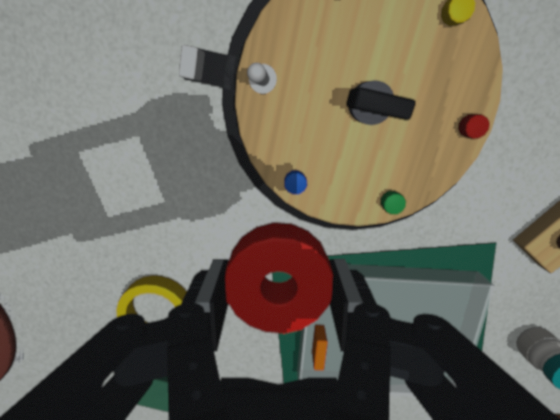

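The picture shows the red ring held level with its hole at (279,288). The spindle tip is at (258,70), almost straight under the camera. Next I measure the ring centre in the grip and the spindle centre.

```bash
cat >> h.py <<'E'
def held(f,c,):
    t=tool()[0];h=cv2.cvtColor(f["color"],cv2.COLOR_RGB2HSV);P=cloud(f);H=h[...,0]
    m={"red":(H<6)|(H>172),"yellow":(H>20)&(H<35),"blue":(H>100)&(H<130),"green":(H>42)&(H<90)}[c]&(h[...,1]>90)&(np.hypot(P[...,0]-t[0],P[...,1]-t[1])<.04)&(abs(P[...,2]-t[2])<.03)
    q=P[m];zt=np.percentile(q[:,2],90);k=m&(abs(P[...,2]-zt)<.002)
    q=P[k];(x,y),r=cv2.minEnclosingCircle(q[:,:2].astype(np.float32))
    print("held",c,len(q),"circle-tip",np.round([x-t[0],y-t[1]],4),"r",round(r,4),"top-tip",round(float(zt-t[2]),4))
def post(f,c=(.427,.295),lo=.06):
    P=cloud(f);m=(P[...,2]>lo)&(P[...,2]<.135)&(np.hypot(P[...,0]-c[0],P[...,1]-c[1])<.02);q=P[m];T=f["world_from_camera"][:3,3]
    top=q[q[:,2]>q[:,2].max()-.004];d=q[:,:2].mean(0)-T[:2];d/=np.linalg.norm(d)
    print("post",len(q),q.mean(0).round(4),"top",top.mean(0).round(4),"zmax",q[:,2].max().round(4),"away",d.round(2),cv2.minEnclosingCircle(q[q[:,2]>.09][:,:2].astype(np.float32)))
E
python3 - <<'E'
from h import *
f=grab_frame("wrist");held(f,"red");post(f)
E
```

```text
held red 7261 circle-tip [-0.001   0.0014] r 0.0253 top-tip 0.0129
post 376 [0.4274 0.294  0.1212] top [0.4266 0.2949 0.1281] zmax 0.1306 away [-0.68  0.73] ((0.4265153706073761, 0.2946765422821045), 0.00598917668685317)
```

```bash
python3 -c "
from h import *
go([.4275,.2933,.15],0)"
```

```text
shift [ 0.1926 -0.0293  0.1171] turn [-0.0008  0.0004  0.0005]
```

>>> jog_arm(motion="0 0.07 -0.01 0.01 0 0 0; 0 0.14 -0.02 0.04 0 0 0; 0 0.19 -0.029 0.08 0 0 0; 0 0.1926 -0.0293 0.117 0 0 0; 0 0.1926 -0.0293 0.117 0 0 0")

```text
time: 27.28
tool_pos: [0.4268, 0.2918, 0.1112]
tool_rot: [-0.001, 0.707, 0.707, -0.002]
contact_force: [-0.3, 0.1, -0.2]
gripper_width: 0.553
grasp_force: 61.8
```

>>> jog_arm(motion="0 0 0 0 0 0 0; 0 0 0 0 0 0 0; 0 0 0 0 0 0 0; 0 0 0 0 0 0 0; 0 0 0 0 0 0 0")

```text
time: 27.9
tool_pos: [0.4277, 0.2938, 0.1136]
tool_rot: [-0.0, 0.707, 0.707, -0.0]
contact_force: [-0.4, 0.1, 0.1]
gripper_width: 0.552
grasp_force: 61.8
```

```bash
python3 -c "
from h import *
f=grab_frame('wrist');held(f,'red');print(tool()[0],state()['gripper_width'])
go([.4275,.2933,.064],0)"
```

```text
held red 7189 circle-tip [-0.0007  0.0012] r 0.0252 top-tip 0.013
[0.42767484 0.29380113 0.15050573] 0.5508171455388488
shift [-0.001  -0.0002  0.173 ] turn [-0.0006 -0.0001  0.0004]
```

>>> jog_arm(motion="0 -0.001 -0.001 0.04 0 0 0; 0 -0.001 -0.001 0.08 0 0 0; 0 -0.001 -0.001 0.12 0 0 0; 0 -0.001 -0.001 0.15 0 0 0; 0 -0.001 -0.001 0.172 0 0 0")

```text
time: 28.58
tool_pos: [0.4263, 0.2929, 0.0258]
tool_rot: [-0.001, 0.707, 0.707, -0.001]
contact_force: [-0.2, -0.4, 0.1]
gripper_width: 0.55
grasp_force: 61.8
```

>>> jog_arm(motion="0 0 0 0 0 0 0; 70 0 0 0 0 0 0; 70 0 0 0 0 0 0; 70 0 0 0 0 0 0; 70 0 0 0 0 0 0")

```text
time: 29.2
tool_pos: [0.4273, 0.2933, 0.0277]
tool_rot: [-0.0, 0.707, 0.707, -0.0]
contact_force: [0.8, -0.0, 0.0]
gripper_width: 0.699
grasp_force: 0.0
```

>>> jog_arm(motion="70 0 0 -0.1 0 0 0; 70 0 0 -0.2 0 0 0; 70 0 0 -0.28 0 0 0; 70 0 0 -0.28 0 0 0; 70 0 0 -0.28 0 0 0")

```text
time: 29.82
tool_pos: [0.4267, 0.293, 0.1667]
tool_rot: [-0.001, 0.707, 0.707, -0.001]
contact_force: [-0.1, 0.2, -0.7]
gripper_width: 0.701
grasp_force: 0.0
```

```bash
python3 - <<'E'
from h import *
f=look("wrist","ring_red","spindle");ring(f,"red",.08,(.427,.295),.06);save(f,"w10.png")
f=look("top","ring_red","ring_yellow","ring_blue","ring_green","spindle")
for c in("yellow","blue","green"):ring(f,c)
go([.451,-.3225,.21],0)
E
```

```text
wrist ring_red [(0.83, [0.4281, 0.2932, 0.0374]), (0.6, [0.7501, 0.1387, 0.003])]
wrist spindle [(0.6, [0.4234, 0.2931, 0.0398])]
red 122 centre 0.4143 0.2855 r 0.011 ztop 0.0605
top ring_red [(0.61, [0.4277, 0.2904, 0.0413])]
top ring_yellow [(0.79, [0.4512, -0.3251, 0.0004])]
top ring_blue [(0.58, [0.5629, -0.2533, 0.0032]), (0.2, [0.31, -0.4177, -0.0016])]
top ring_green [(0.56, [0.4558, -0.2509, 0.0011])]
top spindle [(0.68, [0.4253, 0.2949, 0.0401]), (0.43, [0.5614, -0.5486, 0.0002])]
yellow 169 centre 0.4513 -0.3227 r 0.0222 ztop 0.0245
blue 127 centre 0.5589 -0.2549 r 0.0188 ztop 0.0239
green 76 centre 0.4552 -0.2514 r 0.0157 ztop 0.024
shift [-1.2313  0.0471 -0.0119] turn [-0.0012  0.0002  0.0004]
```

>>> jog_arm(motion="70 -0.11 0 0 0 0 0; 70 -0.23 0.01 0 0 0 0; 70 -0.35 0.02 0 0 0 0; 70 -0.47 0.02 0 0 0 0; 70 -0.59 0.03 0 0 0 0")

```text
time: 30.9
tool_pos: [0.4422, -0.0035, 0.1676]
tool_rot: [0.0, 0.707, 0.707, 0.0]
contact_force: [1.2, 0.1, -0.2]
gripper_width: 0.703
grasp_force: 0.0
```

>>> jog_arm(motion="70 -0.12 0 0 0 0 0; 70 -0.24 0.01 0 0 0 0; 70 -0.36 0.01 0 0 0 0; 70 -0.48 0.015 0.03 0 0 0; 70 -0.57 0.018 0.08 0 0 0")

```text
time: 31.52
tool_pos: [0.452, -0.29, 0.1283]
tool_rot: [0.001, 0.707, 0.707, -0.0]
contact_force: [0.3, -0.5, 1.5]
gripper_width: 0.702
grasp_force: 0.0
```

>>> jog_arm(motion="70 -0.03 0 0 0 0 0; 70 -0.07 0 0.02 0 0 0; 70 -0.07 0 0.05 0 0 0; 70 -0.07 0 0.08 0 0 0; 70 -0.07 0 0.08 0 0 0")

```text
time: 32.15
tool_pos: [0.4505, -0.3197, 0.0851]
tool_rot: [-0.002, 0.706, 0.708, -0.0]
contact_force: [0.7, -0.2, -0.4]
gripper_width: 0.699
grasp_force: 0.0
```

```bash
python3 - <<'E'
from h import *
f=look("wrist","ring_yellow")
for c in("yellow","blue","green"):ring(f,c)
print(tool()[0]);go([.4512,-.3226,.010],0)
E
```

```text
wrist ring_yellow [(0.61, [0.4485, -0.3233, 0.0022])]
yellow 2102 centre 0.4508 -0.323 r 0.022 ztop 0.0237
blue 1996 centre 0.5582 -0.2558 r 0.0194 ztop 0.0238
green 1197 centre 0.4544 -0.2516 r 0.0159 ztop 0.0239
[ 0.4516141  -0.32096115  0.12418066]
shift [-0.0034 -0.0006  0.2284] turn [-0.0008 -0.0003  0.001 ]
```

>>> jog_arm(motion="70 -0.004 -0.001 0.07 0 0 0; 70 -0.004 -0.001 0.14 0 0 0; 70 -0.004 -0.001 0.2 0 0 0; 70 -0.004 -0.001 0.228 0 0 0; 70 -0.004 -0.001 0.228 0 0 0")

```text
time: 32.88
tool_pos: [0.451, -0.3236, -0.0267]
tool_rot: [-0.001, 0.707, 0.707, -0.0]
contact_force: [0.4, 0.5, 0.3]
gripper_width: 0.7
grasp_force: 0.0
```

>>> jog_arm(motion="70 0 0 0 0 0 0; 0 0 0 0 0 0 0; 0 0 0 0 0 0 0; 0 0 0 0 0 0 0; 0 0 0 0 0 0 0")

```text
time: 33.5
tool_pos: [0.4521, -0.325, -0.0246]
tool_rot: [0.001, 0.707, 0.707, -0.0]
contact_force: [0.1, 0.4, 6.5]
gripper_width: 0.481
grasp_force: 61.2
```

>>> jog_arm(motion="0 0 0 0 0 0 0; 0 0 0 -0.1 0 0 0; 0 0 0 -0.2 0 0 0; 0 0 0 -0.3 0 0 0; 0 0 0 -0.4 0 0 0")

```text
time: 34.12
tool_pos: [0.4507, -0.3235, 0.175]
tool_rot: [-0.0, 0.707, 0.707, -0.0]
contact_force: [0.4, -1.1, -0.5]
gripper_width: 0.477
grasp_force: 60.9
```

```bash
python3 - <<'E'
from h import *
t=tool()[0];s=state();print(t,s["gripper_width"],s["grasp_force"])
f=grab_frame("wrist");held(f,"yellow")
go([.4275,.2933,.21],0)
E
```

```text
[ 0.45076296 -0.32348536  0.2120249 ] 0.4767532650403606 60.901831804891
held yellow 5328 circle-tip [-0.0037  0.0044] r 0.0223 top-tip 0.0034
shift [ 1.2389 -0.0515  0.0101] turn [0.0055 0.0059 0.0005]
```

>>> jog_arm(motion="0 0.08 -0.003 0 0 0 0; 0 0.19 -0.008 0 0 0 0; 0 0.3 -0.012 0 0 0 0; 0 0.41 -0.017 0 0 0 0; 0 0.52 -0.022 0 0 0 0")

```text
time: 34.8
tool_pos: [0.4395, -0.0621, 0.1733]
tool_rot: [-0.0, 0.707, 0.707, -0.0]
contact_force: [1.5, -0.2, 0.9]
gripper_width: 0.483
grasp_force: 60.9
```

>>> jog_arm(motion="0 0.11 -0.005 0 0 0 0; 0 0.22 -0.01 0 0 0 0; 0 0.33 -0.015 0 0 0 0; 0 0.44 -0.02 0 0 0 0; 0 0.52 -0.02 0 0 0 0")

```text
time: 35.42
tool_pos: [0.4291, 0.1983, 0.1734]
tool_rot: [-0.0, 0.706, 0.708, -0.0]
contact_force: [0.9, -0.6, -0.0]
gripper_width: 0.483
grasp_force: 60.9
```

>>> jog_arm(motion="0 0.05 0 0 0 0 0; 0 0.05 0 0 0 0 0; 0 0.05 0 0 0 0 0; 0 0.05 0 0 0 0 0; 0 0.05 0 0 0 0 0")

```text
time: 36.05
tool_pos: [0.4299, 0.2205, 0.1735]
tool_rot: [-0.0, 0.707, 0.707, -0.0]
contact_force: [-0.5, -0.1, -0.2]
gripper_width: 0.481
grasp_force: 60.9
```

```bash
python3 - <<'E'
from h import *
t=tool()[0];s=state();print(t,s["gripper_width"],s["grasp_force"])
f=grab_frame("wrist");held(f,"yellow");post(f,lo=.07);save(f,"w11.png")
go([.4275,.2933,.15],0)
E
```

```text
[0.42993823 0.22050825 0.21045134] 0.48062789735838635 60.90294499280138
held yellow 5371 circle-tip [-0.0007  0.0014] r 0.0223 top-tip 0.012
post 274 [0.4266 0.2952 0.1268] top [0.4266 0.295  0.1279] zmax 0.1303 away [-0.37 -0.93] ((0.4266403913497925, 0.29449665546417236), 0.005974068306386471)
shift [ 0.1453 -0.0049  0.121 ] turn [-0.0005 -0.0001 -0.0004]
```

>>> jog_arm(motion="0 0.06 -0.002 0.01 0 0 0; 0 0.12 -0.005 0.05 0 0 0; 0 0.1453 -0.005 0.1 0 0 0; 0 0.1453 -0.005 0.121 0 0 0; 0 0.1453 -0.005 0.121 0 0 0")

```text
time: 36.72
tool_pos: [0.4267, 0.2931, 0.1121]
tool_rot: [-0.001, 0.707, 0.707, -0.001]
contact_force: [-0.7, 0.5, 0.5]
gripper_width: 0.48
grasp_force: 60.9
```

>>> jog_arm(motion="0 0 0 0 0 0 0; 0 0 0 0 0 0 0; 0 0 0 0 0 0 0; 0 0 0 0 0 0 0; 0 0 0 0 0 0 0")

```text
time: 37.35
tool_pos: [0.4272, 0.2939, 0.113]
tool_rot: [-0.0, 0.707, 0.707, -0.0]
contact_force: [-0.1, -0.1, -0.4]
gripper_width: 0.481
grasp_force: 60.9
```

```bash
python3 -c "
from h import *
f=grab_frame('wrist');held(f,'yellow');print(tool()[0],state()['gripper_width'])
go([.4274,.2933,.07],0)"
```

```text
held yellow 5354 circle-tip [0.0056 0.0022] r 0.028 top-tip 0.0121
[0.42716747 0.29391858 0.14993358] 0.48195173068465236
shift [-0.0013  0.0006  0.1599] turn [-0.0007 -0.0001  0.0004]
```

>>> jog_arm(motion="0 -0.001 0.001 0.04 0 0 0; 0 -0.001 0.001 0.08 0 0 0; 0 -0.001 0.001 0.12 0 0 0; 0 -0.001 0.001 0.15 0 0 0; 0 -0.001 0.001 0.159 0 0 0")

```text
time: 38.02
tool_pos: [0.4264, 0.2928, 0.0314]
tool_rot: [-0.001, 0.707, 0.707, -0.002]
contact_force: [-1.0, 0.0, 4.1]
gripper_width: 0.483
grasp_force: 61.5
```

>>> jog_arm(motion="0 0 0 0 0 0 0; 65 0 0 0 0 0 0; 65 0 0 0 0 0 0; 65 0 0 0 0 0 0; 65 0 0 0 0 0 0")

```text
time: 38.65
tool_pos: [0.4277, 0.2935, 0.0336]
tool_rot: [-0.0, 0.707, 0.707, -0.0]
contact_force: [0.6, -0.0, -0.9]
gripper_width: 0.648
grasp_force: 0.0
```

>>> jog_arm(motion="65 0 0 -0.1 0 0 0; 65 0 0 -0.2 0 0 0; 65 0 0 -0.27 0 0 0; 65 0 0 -0.27 0 0 0; 65 0 0 -0.27 0 0 0")

```text
time: 39.28
tool_pos: [0.4271, 0.2931, 0.1672]
tool_rot: [-0.001, 0.707, 0.707, -0.001]
contact_force: [-0.5, -0.2, -0.1]
gripper_width: 0.652
grasp_force: 0.0
```

```bash
python3 - <<'E'
from h import *
f=look("top","ring_red","ring_yellow","ring_blue","ring_green","spindle")
ring(f,"yellow",.09,(.427,.295),.06)
for c in("blue","green"):ring(f,c)
f=look("scene","ring_yellow")
go([.5585,-.2553,.21],0)
E
```

```text
top ring_red [(0.58, [0.4264, 0.2892, 0.0384])]
top ring_yellow [(0.79, [0.4291, 0.2934, 0.0563]), (0.66, [0.7449, 0.1368, -0.0033])]
top ring_blue [(0.74, [0.5647, -0.2497, 0.0023]), (0.65, [0.7644, -0.0149, -0.0014])]
top ring_green [(0.66, [0.4596, -0.2538, 0.0052])]
top spindle [(0.92, [0.4266, 0.2987, 0.0391])]
yellow 164 centre 0.4269 0.2945 r 0.0218 ztop 0.0801
blue 120 centre 0.5588 -0.2546 r 0.019 ztop 0.0241
green 72 centre 0.455 -0.2507 r 0.0154 ztop 0.0245
scene ring_yellow [(0.49, [0.4227, 0.2975, 0.056]), (0.49, [0.4274, 0.2919, 0.0416])]
shift [-1.0973  0.2614 -0.0107] turn [-0.0014  0.0003  0.0003]
```

>>> jog_arm(motion="60 -0.11 0.02 0 0 0 0; 60 -0.22 0.05 0 0 0 0; 60 -0.33 0.08 0 0 0 0; 60 -0.44 0.1 0 0 0 0; 60 -0.55 0.13 0 0 0 0")

```text
time: 40.3
tool_pos: [0.493, 0.0167, 0.1684]
tool_rot: [-0.0, 0.707, 0.707, -0.0]
contact_force: [0.9, 1.2, 0.5]
gripper_width: 0.601
grasp_force: 0.0
```

>>> jog_arm(motion="60 -0.11 0.03 0 0 0 0; 60 -0.22 0.06 0 0 0 0; 60 -0.33 0.09 0 0 0 0; 60 -0.44 0.11 0.03 0 0 0; 60 -0.54 0.13 0.08 0 0 0")

```text
time: 40.92
tool_pos: [0.559, -0.2542, 0.1291]
tool_rot: [0.001, 0.707, 0.707, 0.0]
contact_force: [0.1, -0.5, 0.3]
gripper_width: 0.598
grasp_force: 0.0
```

>>> jog_arm(motion="60 0 0 0.02 0 0 0; 60 0 0 0.05 0 0 0; 60 0 0 0.08 0 0 0; 60 0 0 0.08 0 0 0; 60 0 0 0.08 0 0 0")

```text
time: 41.55
tool_pos: [0.5583, -0.251, 0.0889]
tool_rot: [0.0, 0.707, 0.708, -0.0]
contact_force: [0.1, 0.6, -0.2]
gripper_width: 0.596
grasp_force: 0.0
```

```bash
python3 - <<'E'
from h import *
f=grab_frame("wrist")
for c in("blue","green"):ring(f,c)
print(tool()[0]);go([.5583,-.2556,.012],0)
E
```

```text
blue 1466 centre 0.5585 -0.2552 r 0.0191 ztop 0.0237
green 1008 centre 0.4549 -0.2511 r 0.0159 ztop 0.0234
[ 0.55850431 -0.25124753  0.1261795 ]
shift [-0.0085 -0.0005  0.2284] turn [0.0002 0.0005 0.0009]
```

>>> jog_arm(motion="60 -0.008 0 0.07 0 0 0; 60 -0.008 0 0.14 0 0 0; 60 -0.008 0 0.2 0 0 0; 60 -0.008 0 0.228 0 0 0; 60 -0.008 0 0.228 0 0 0")

```text
time: 42.22
tool_pos: [0.5576, -0.2552, -0.0261]
tool_rot: [-0.001, 0.707, 0.707, -0.0]
contact_force: [-0.5, 0.3, 0.6]
gripper_width: 0.603
grasp_force: 0.0
```

>>> jog_arm(motion="60 0 0 0 0 0 0; 0 0 0 0 0 0 0; 0 0 0 0 0 0 0; 0 0 0 0 0 0 0; 0 0 0 0 0 0 0")

```text
time: 42.85
tool_pos: [0.5594, -0.2565, -0.0233]
tool_rot: [0.001, 0.707, 0.707, 0.0]
contact_force: [-0.7, 0.2, 6.4]
gripper_width: 0.42
grasp_force: 59.2
```

>>> jog_arm(motion="0 0 0 0 0 0 0; 0 0 0 -0.1 0 0 0; 0 0 0 -0.2 0 0 0; 0 0 0 -0.3 0 0 0; 0 0 0 -0.4 0 0 0")

```text
time: 43.48
tool_pos: [0.558, -0.2555, 0.1765]
tool_rot: [0.0, 0.707, 0.707, -0.0]
contact_force: [-0.2, -0.5, -0.9]
gripper_width: 0.42
grasp_force: 60.0
```

```bash
python3 - <<'E'
from h import *
s=state();print(tool()[0],s["gripper_width"],s["grasp_force"])
go([.4274,.2933,.21],0)
E
```

```text
[ 0.55797194 -0.25546876  0.21351759] 0.41999420873266136 59.980805246159434
shift [ 1.0977 -0.2605  0.0064] turn [-0.      0.0004  0.0004]
```

>>> jog_arm(motion="0 0.07 -0.01 0 0 0 0; 0 0.17 -0.03 0 0 0 0; 0 0.27 -0.06 0 0 0 0; 0 0.37 -0.08 0 0 0 0; 0 0.48 -0.11 0 0 0 0")

```text
time: 44.1
tool_pos: [0.5026, -0.0142, 0.175]
tool_rot: [0.0, 0.707, 0.707, 0.0]
contact_force: [1.4, 0.5, -0.2]
gripper_width: 0.415
grasp_force: 60.0
```

>>> jog_arm(motion="0 0.11 -0.03 0 0 0 0; 0 0.22 -0.06 0 0 0 0; 0 0.33 -0.09 0 0 0 0; 0 0.42 -0.13 0 0 0 0; 0 0.47 -0.15 0 0 0 0")

```text
time: 44.72
tool_pos: [0.4267, 0.2214, 0.175]
tool_rot: [-0.0, 0.706, 0.708, 0.0]
contact_force: [0.8, -0.2, -0.5]
gripper_width: 0.412
grasp_force: 60.0
```

>>> jog_arm(motion="0 0 0 0 0 0 0; 0 0 0 0 0 0 0; 0 0 0 0 0 0 0; 0 0 0 0 0 0 0; 0 0 0 0 0 0 0")

```text
time: 45.35
tool_pos: [0.428, 0.2189, 0.1744]
tool_rot: [-0.0, 0.707, 0.707, -0.0]
contact_force: [0.9, -0.4, -0.1]
gripper_width: 0.418
grasp_force: 60.0
```

```bash
python3 - <<'E'
from h import *
t=tool()[0];s=state();print(t,s["gripper_width"],s["grasp_force"])
f=grab_frame("wrist");held(f,"blue");post(f,lo=.09)
go([.4274,.2933,.15],0)
E
```

```text
[0.42800933 0.21890863 0.21137145] 0.41840475411083317 59.980778619647026
held blue 3653 circle-tip [-0.0005  0.0014] r 0.0194 top-tip 0.0106
post 268 [0.4265 0.2951 0.1271] top [0.4265 0.295  0.1281] zmax 0.1307 away [-0.17 -0.99] ((0.42662012577056885, 0.2944755554199219), 0.005880662240087986)
shift [ 0.1485 -0.001   0.1228] turn [-0.0007 -0.     -0.0001]
```

>>> jog_arm(motion="0 0.06 0 0.01 0 0 0; 0 0.12 0 0.05 0 0 0; 0 0.148 -0.001 0.1 0 0 0; 0 0.148 -0.001 0.12 0 0 0; 0 0.148 -0.001 0.12 0 0 0")

```text
time: 46.02
tool_pos: [0.4267, 0.2927, 0.1137]
tool_rot: [-0.001, 0.707, 0.707, -0.001]
contact_force: [-0.3, -1.3, 0.4]
gripper_width: 0.418
grasp_force: 60.0
```

>>> jog_arm(motion="0 0 0 0 0 0 0; 0 0 0 0.02 0 0 0; 0 0 0 0.05 0 0 0; 0 0 0 0.09 0 0 0; 0 0 0 0.118 0 0 0")

```text
time: 46.65
tool_pos: [0.4262, 0.2929, 0.0534]
tool_rot: [-0.001, 0.707, 0.707, -0.001]
contact_force: [-0.2, 0.2, -0.5]
gripper_width: 0.412
grasp_force: 60.0
```

```bash
python3 -c "
from h import *
print(tool()[0],state()['gripper_width'],state()['contact_force'])
go([.4272,.2933,.091],0)"
```

```text
[0.42630161 0.29289278 0.09043379] 0.41192225418846307 [-0.17631284  0.15380654 -0.4668819 ]
shift [ 0.0008  0.0018 -0.0011] turn [-0.002   0.0006  0.0003]
```

>>> jog_arm(motion="0 0 0 0 0 0 0; 60 0 0 0 0 0 0; 60 0 0 0 0 0 0; 60 0 0 0 0 0 0; 60 0 0 0 0 0 0")

```text
time: 47.28
tool_pos: [0.4272, 0.2935, 0.0556]
tool_rot: [-0.0, 0.707, 0.707, -0.0]
contact_force: [0.0, 0.1, 0.4]
gripper_width: 0.606
grasp_force: 0.0
```

>>> jog_arm(motion="60 0 0 -0.1 0 0 0; 60 0 0 -0.2 0 0 0; 60 0 0 -0.22 0 0 0; 60 0 0 -0.22 0 0 0; 60 0 0 -0.22 0 0 0")

```text
time: 47.9
tool_pos: [0.4261, 0.2929, 0.1633]
tool_rot: [-0.001, 0.707, 0.707, -0.002]
contact_force: [-1.2, 0.0, -0.5]
gripper_width: 0.6
grasp_force: 0.0
```

```bash
python3 - <<'E'
from h import *
f=look("top","ring_blue","ring_green","spindle")
ring(f,"blue",.108,(.427,.295),.05);ring(f,"yellow",.09,(.427,.295),.05)
for c in("green",):ring(f,c)
go([.4549,-.251,.21],0)
E
```

```text
top ring_blue [(0.5, [0.4277, 0.2957, 0.0813])]
top ring_green [(0.54, [0.4557, -0.2509, 0.0027])]
top spindle [(0.58, [0.4269, 0.2974, 0.0401]), (0.21, [0.4842, 0.0132, 0.0476])]
blue 107 centre 0.4252 0.2936 r 0.0188 ztop 0.0993
yellow 20 centre 0.4307 0.2821 r 0.0148 ztop 0.0782
green 71 centre 0.4551 -0.2504 r 0.0153 ztop 0.0243
shift [-1.0881  0.056  -0.0173] turn [-0.0023  0.0008  0.0003]
```

>>> jog_arm(motion="54 -0.11 0.005 0 0 0 0; 54 -0.22 0.01 0 0 0 0; 54 -0.33 0.015 0 0 0 0; 54 -0.44 0.02 0 0 0 0; 54 -0.55 0.028 0 0 0 0")

```text
time: 48.72
tool_pos: [0.4409, 0.0168, 0.1649]
tool_rot: [-0.0, 0.707, 0.707, -0.0]
contact_force: [1.2, -0.3, -0.4]
gripper_width: 0.539
grasp_force: 0.0
```

>>> jog_arm(motion="54 -0.11 0.005 0 0 0 0; 54 -0.22 0.01 0 0 0 0; 54 -0.33 0.015 0 0 0 0; 54 -0.44 0.02 0.03 0 0 0; 54 -0.54 0.028 0.08 0 0 0")

```text
time: 49.35
tool_pos: [0.4558, -0.2541, 0.1256]
tool_rot: [0.001, 0.707, 0.707, -0.0]
contact_force: [0.1, -1.1, -0.4]
gripper_width: 0.54
grasp_force: 0.0
```

>>> jog_arm(motion="54 0 0 0.02 0 0 0; 54 0 0 0.05 0 0 0; 54 0 0 0.08 0 0 0; 54 0 0 0.08 0 0 0; 54 0 0 0.08 0 0 0")

```text
time: 49.98
tool_pos: [0.4558, -0.2512, 0.0859]
tool_rot: [0.0, 0.707, 0.708, -0.0]
contact_force: [0.5, -0.2, -0.2]
gripper_width: 0.536
grasp_force: 0.0
```

```bash
python3 - <<'E'
from h import *
f=grab_frame("wrist");ring(f,"green")
print(tool()[0]);go([.4549,-.251,.012],0)
E
```

```text
green 953 centre 0.4544 -0.251 r 0.0157 ztop 0.0236
[ 0.45599766 -0.25139425  0.12319789]
shift [ 0.001  -0.0022  0.2224] turn [0.0001 0.0006 0.001 ]
```

>>> jog_arm(motion="54 0.001 -0.002 0.07 0 0 0; 54 0.001 -0.002 0.14 0 0 0; 54 0.001 -0.002 0.2 0 0 0; 54 0.001 -0.002 0.222 0 0 0; 54 0.001 -0.002 0.222 0 0 0")

```text
time: 50.65
tool_pos: [0.4544, -0.2511, -0.0255]
tool_rot: [-0.001, 0.707, 0.707, -0.0]
contact_force: [-0.6, -0.5, 0.9]
gripper_width: 0.54
grasp_force: 0.0
```

>>> jog_arm(motion="54 0 0 0 0 0 0; 0 0 0 0 0 0 0; 0 0 0 0 0 0 0; 0 0 0 0 0 0 0; 0 0 0 0 0 0 0")

```text
time: 51.28
tool_pos: [0.4556, -0.252, -0.0235]
tool_rot: [0.001, 0.707, 0.707, -0.0]
contact_force: [-0.0, -0.2, 5.4]
gripper_width: 0.344
grasp_force: 58.8
```

>>> jog_arm(motion="0 0 0 0 0 0 0; 0 0 0 -0.1 0 0 0; 0 0 0 -0.2 0 0 0; 0 0 0 -0.3 0 0 0; 0 0 0 -0.4 0 0 0")

```text
time: 51.9
tool_pos: [0.4545, -0.251, 0.1767]
tool_rot: [0.0, 0.707, 0.707, -0.0]
contact_force: [0.4, -0.2, -0.7]
gripper_width: 0.343
grasp_force: 59.5
```

```bash
python3 - <<'E'
from h import *
s=state();print(tool()[0],s["gripper_width"],s["grasp_force"])
go([.4272,.2933,.21],0)
E
```

```text
[ 0.45448089 -0.25101673  0.21372051] 0.342822991794452 59.45684753358364
shift [ 1.0887 -0.0539  0.0065] turn [0.0001 0.0005 0.0004]
```

>>> jog_arm(motion="0 0.07 -0.003 0 0 0 0; 0 0.17 -0.008 0 0 0 0; 0 0.27 -0.013 0 0 0 0; 0 0.37 -0.018 0 0 0 0; 0 0.48 -0.024 0 0 0 0")

```text
time: 52.52
tool_pos: [0.4423, -0.0097, 0.1751]
tool_rot: [0.0, 0.707, 0.707, 0.0]
contact_force: [0.2, 1.0, 0.5]
gripper_width: 0.346
grasp_force: 59.5
```

>>> jog_arm(motion="0 0.11 -0.005 0 0 0 0; 0 0.22 -0.01 0 0 0 0; 0 0.33 -0.015 0 0 0 0; 0 0.42 -0.025 0 0 0 0; 0 0.46 -0.03 0 0 0 0")

```text
time: 53.15
tool_pos: [0.4267, 0.2211, 0.175]
tool_rot: [-0.0, 0.706, 0.708, 0.0]
contact_force: [0.1, -1.1, -0.6]
gripper_width: 0.348
grasp_force: 59.5
```

>>> jog_arm(motion="0 0 0 0 0 0 0; 0 0 0 0 0 0 0; 0 0 0 0 0 0 0; 0 0 0 0 0 0 0; 0 0 0 0 0 0 0")

```text
time: 53.78
tool_pos: [0.4274, 0.2185, 0.1744]
tool_rot: [-0.0, 0.707, 0.707, -0.0]
contact_force: [-0.3, 0.9, -0.1]
gripper_width: 0.349
grasp_force: 59.5
```

```bash
python3 - <<'E'
from h import *
t=tool()[0];s=state();print(t,s["gripper_width"],s["grasp_force"])
f=grab_frame("wrist");held(f,"green");post(f,lo=.109)
go([.4272,.2933,.15],0)
E
```

```text
[0.42743409 0.21845366 0.21144786] 0.3486879359378578 59.45792527869344
held green 2337 circle-tip [0.0059 0.0012] r 0.0224 top-tip 0.0108
post 272 [0.4265 0.295  0.127 ] top [0.4265 0.2949 0.1276] zmax 0.1295 away [-0.05 -1.  ] ((0.4263297915458679, 0.2943064570426941), 0.006055288482457399)
shift [ 0.1494 -0.0003  0.1229] turn [-0.0006 -0.0001 -0.0001]
```

>>> jog_arm(motion="0 0.06 0 0.01 0 0 0; 0 0.12 0 0.05 0 0 0; 0 0.149 0 0.1 0 0 0; 0 0.149 0 0.12 0 0 0; 0 0.149 0 0.12 0 0 0")

```text
time: 54.45
tool_pos: [0.4267, 0.2927, 0.1137]
tool_rot: [-0.001, 0.707, 0.707, -0.001]
contact_force: [0.8, -0.6, -0.8]
gripper_width: 0.346
grasp_force: 59.5
```

>>> jog_arm(motion="0 0 0 0 0 0 0; 0 0 0 0 0 0 0; 0 0 0 0.03 0 0 0; 0 0 0 0.06 0 0 0; 0 0 0 0.078 0 0 0")

```text
time: 55.08
tool_pos: [0.4261, 0.2929, 0.0733]
tool_rot: [-0.001, 0.707, 0.707, -0.002]
contact_force: [-0.1, -1.1, -1.3]
gripper_width: 0.348
grasp_force: 59.5
```

>>> jog_arm(motion="0 0 0 0 0 0 0; 54 0 0 0 0 0 0; 54 0 0 0 0 0 0; 54 0 0 0 0 0 0; 54 0 0 0 0 0 0")

```text
time: 55.7
tool_pos: [0.4272, 0.2935, 0.0757]
tool_rot: [-0.0, 0.707, 0.707, -0.0]
contact_force: [-0.0, 0.0, 0.1]
gripper_width: 0.538
grasp_force: 0.0
```

>>> jog_arm(motion="54 0 0 -0.1 0 0 0; 54 0 0 -0.2 0 0 0; 54 0 0 -0.2 0 0 0; 54 0 0 -0.2 0 0 0; 54 0 0 -0.2 0 0 0")

```text
time: 56.32
tool_pos: [0.4261, 0.2929, 0.1734]
tool_rot: [-0.001, 0.707, 0.707, -0.002]
contact_force: [-0.0, -0.6, -0.1]
gripper_width: 0.542
grasp_force: 0.0
```

```bash
python3 - <<'E'
from h import *
f=look("top","ring_red","ring_yellow","ring_blue","ring_green","spindle")
ring(f,"green",.128,(.427,.295),.05);ring(f,"blue",.108,(.427,.295),.05)
f=look("scene","ring_green","ring_blue","ring_yellow","ring_red");save(f,"s4.png")
cv2.imwrite("pics/s4c.png",cv2.resize(f["color"][130:250,300:480,::-1],(720,480)))
go([.5195,.2757,.18],-1.78)
E
```

```text
top ring_red [(0.45, [0.4297, 0.2937, 0.0402])]
top ring_yellow [(0.46, [0.4288, 0.295, 0.0568])]
top ring_blue [(0.51, [0.4305, 0.2952, 0.0805])]
top ring_green [(0.51, [0.4299, 0.2935, 0.0995])]
top spindle [(0.75, [0.4238, 0.2948, 0.0407]), (0.75, [0.4284, 0.2953, 0.0524])]
green 70 centre 0.4257 0.293 r 0.0155 ztop 0.119
blue 24 centre 0.4269 0.2845 r 0.0147 ztop 0.0993
scene ring_green [(0.51, [0.4262, 0.2896, 0.0997]), (0.47, [0.4271, 0.2946, 0.0375])]
scene ring_blue [(0.59, [0.4294, 0.2937, 0.0785])]
scene ring_yellow [(0.4, [0.4279, 0.2971, 0.0581]), (0.19, [0.6693, 0.006, 0.0049])]
scene ring_red [(0.4, [0.4287, 0.2935, 0.0397])]
shift [-0.0355  0.1845  0.0646] turn [-6.000e-04  6.000e-04  1.187e+00]
```

View pics/s4c.png

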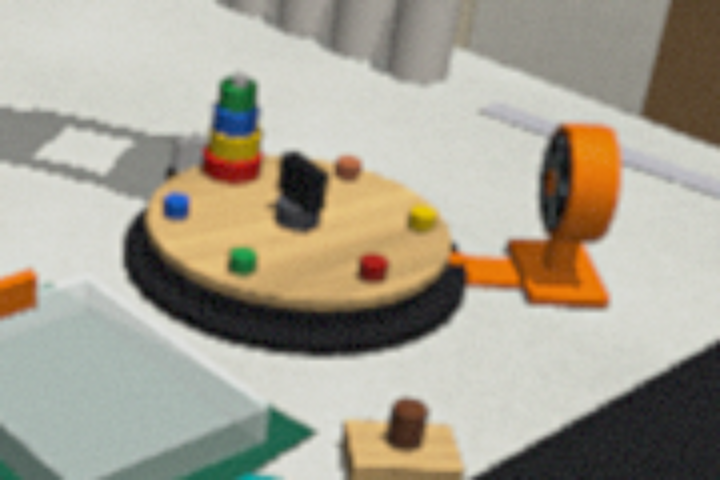

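The crop shows the stack red, yellow, blue, green fully home on the spindle at (238,130), at the loading mark. Next I turn the carousel two clicks clockwise by the bar.

```bash
python3 - <<'E'
from h import *
go([.5195,.2757,.21],1.36)
E
```

```text
shift [-0.0355  0.1845  0.0046] turn [-5.000e-04 -5.000e-04 -9.063e-01]
```

>>> jog_arm(motion="50 -0.006 0.04 0 0 0 -0.11; 50 -0.013 0.08 0 0 0 -0.22; 50 -0.02 0.12 0 0 0 -0.33; 50 -0.03 0.16 0 0 0 -0.44; 50 -0.0355 0.1845 0 0 0 -0.55")

```text
time: 57.5
tool_pos: [0.5203, 0.2754, 0.1753]
tool_rot: [-0.0, 0.362, 0.932, -0.0]
contact_force: [-0.3, 0.5, 0.4]
gripper_width: 0.496
grasp_force: 0.0
```

>>> jog_arm(motion="50 0 0 0 0 0 -0.11; 50 0 0 0 0 0 -0.22; 50 0 0 0 0 0 -0.33; 50 0 0 0 0 0 -0.356; 50 0 0 0 0 0 -0.356")

```text
time: 58.12
tool_pos: [0.5195, 0.2757, 0.1753]
tool_rot: [-0.001, 0.106, 0.994, -0.0]
contact_force: [-0.7, -0.2, 0.6]
gripper_width: 0.501
grasp_force: 0.0
```

>>> jog_arm(motion="50 0 0 0 0 0 0; 50 0 0 0 0 0 0; 50 0 0 0 0 0 0; 50 0 0 0 0 0 0; 50 0 0 0 0 0 0")

```text
time: 58.75
tool_pos: [0.5195, 0.2757, 0.1753]
tool_rot: [-0.001, 0.105, 0.994, -0.0]
contact_force: [0.0, 0.2, 0.4]
gripper_width: 0.502
grasp_force: 0.0
```

```bash
python3 - <<'E'
from h import *
f=grab_frame("wrist");knob(f)
print(tool()[0]);go([.5195,.2762,.066],1.361)
E
```

```text
knob 948 [0.517  0.2762 0.0917] ((0.5183688998222351, 0.27589431405067444), (0.014997917227447033, 0.04400134086608887), 78.05950164794922)
[0.51950112 0.27571225 0.21231323]
shift [-1.000e-04  1.000e-03  2.926e-01] turn [-0.0001 -0.0007 -0.001 ]
```

Aligned. I descend, grip, and turn 120° clockwise.

>>> jog_arm(motion="45 0 0.001 0.08 0 0 0; 45 0 0.001 0.16 0 0 0; 45 0 0.001 0.24 0 0 0; 45 0 0.001 0.286 0 0 0; 45 0 0.001 0.292 0 0 0")

```text
time: 59.42
tool_pos: [0.5177, 0.2755, 0.027]
tool_rot: [-0.002, 0.105, 0.994, -0.001]
contact_force: [0.3, 0.4, 0.2]
gripper_width: 0.452
grasp_force: 0.0
```

>>> jog_arm(motion="45 0 0 0 0 0 0; 0 0 0 0 0 0 0; 0 0 0 0 0 0 0; 0 0 0 0 0 0 0; 0 0 0 0 0 0 0")

```text
time: 60.05
tool_pos: [0.5203, 0.2751, 0.0314]
tool_rot: [0.0, 0.105, 0.994, -0.001]
contact_force: [-3.3, -7.1, 4.7]
gripper_width: 0.172
grasp_force: 60.6
```

>>> jog_arm(motion="0 0 0 0 0 0 0.07; 0 0 0 0 0 0 0.16; 0 0 0 0 0 0 0.25; 0 0 0 0 0 0 0.34; 0 0 0 0 0 0 0.43")

```text
time: 60.68
tool_pos: [0.5203, 0.275, 0.0314]
tool_rot: [0.001, 0.417, 0.909, -0.001]
contact_force: [-2.8, -6.4, 5.5]
gripper_width: 0.179
grasp_force: 60.6
```

```bash
python3 - <<'E'
from h import *
s=state();print(tool()[0],s["gripper_width"],s["grasp_force"],s["contact_force"])
look("top","spindle","ring_red","ring_green")
E
```

```text
[0.52025273 0.27506927 0.06840481] 0.17933489884849435 60.635658502578735 [-2.79901744 -6.42476247  5.52141213]
top spindle [(0.94, [0.4562, 0.35, 0.0408])]
top ring_red [(0.36, [0.46, 0.345, 0.0403])]
top ring_green [(0.48, [0.4591, 0.3457, 0.0983])]
```

>>> jog_arm(motion="0 0 0 0 0 0 0.1; 0 0 0 0 0 0 0.2; 0 0 0 0 0 0 0.3; 0 0 0 0 0 0 0.4; 0 0 0 0 0 0 0.5")

```text
time: 61.5
tool_pos: [0.5201, 0.2749, 0.0314]
tool_rot: [0.001, 0.721, 0.693, -0.001]
contact_force: [-2.7, -6.3, 5.9]
gripper_width: 0.176
grasp_force: 60.7
```

>>> jog_arm(motion="0 0 0 0 0 0 0.1; 0 0 0 0 0 0 0.2; 0 0 0 0 0 0 0.3; 0 0 0 0 0 0 0.4; 0 0 0 0 0 0 0.46")

```text
time: 62.12
tool_pos: [0.52, 0.275, 0.0314]
tool_rot: [0.001, 0.913, 0.409, -0.001]
contact_force: [-4.0, -6.3, 6.2]
gripper_width: 0.178
grasp_force: 60.8
```

>>> jog_arm(motion="0 0 0 0 0 0 0.006; 0 0 0 0 0 0 0.006; 45 0 0 0 0 0 0.006; 45 0 0 0 0 0 0.006; 45 0 0 0 0 0 0.006")

```text
time: 62.75
tool_pos: [0.5196, 0.2765, 0.0296]
tool_rot: [-0.0, 0.914, 0.406, -0.0]
contact_force: [-0.3, -0.8, -0.1]
gripper_width: 0.448
grasp_force: 0.0
```

>>> jog_arm(motion="45 0 0 0 0 0 0; 45 0 0 -0.06 0 0 0; 45 0 0 -0.16 0 0 0; 45 0 0 -0.26 0 0 0; 45 0 0 -0.36 0 0 0")

```text
time: 63.38
tool_pos: [0.5194, 0.2762, 0.2108]
tool_rot: [-0.0, 0.914, 0.406, -0.0]
contact_force: [0.4, 0.3, -0.2]
gripper_width: 0.451
grasp_force: 0.0
```

```bash
python3 - <<'E'
from h import *
s=state();print(tool()[0],s["gripper_width"],s["contact_force"])
f=look("wrist","spindle","fan_mark","ring_green");knob(f)
f=look("top","spindle","fan_mark","ring_red","ring_yellow","ring_blue","ring_green","lid","mat","jar_pink","jar_teal","stamp_block","pen_pot","spool")
f=look("scene","spindle","ring_red","ring_green","lid");save(f,"s5.png")
cv2.imwrite("pics/s5c.png",cv2.resize(f["color"][120:280,240:480,::-1],(720,480)))
E
```

```text
[0.51941247 0.27618238 0.24782164] 0.45100702314400537 [ 0.42562609  0.33094181 -0.19576269]
wrist spindle [(0.71, [0.5805, 0.3434, 0.0384])]
wrist fan_mark [(0.71, [0.5828, 0.3445, 0.0437])]
wrist ring_green [(0.91, [0.5812, 0.3508, 0.1003]), (0.32, [0.5848, 0.3472, 0.0796])]
knob 795 [0.5206 0.2768 0.0915] ((0.5200822353363037, 0.2761164605617523), (0.04456132650375366, 0.015173866413533688), 47.67840576171875)
top spindle [(0.69, [0.585, 0.346, 0.0389]), (0.42, [0.5043, -0.2902, -0.0052])]
top fan_mark [(0.82, [0.5854, 0.3462, 0.0444]), (0.36, [0.4838, 0.0154, 0.0462])]
top ring_red []
top ring_yellow [(0.66, [0.5204, 0.2714, 0.0821])]
top ring_blue []
top ring_green [(0.68, [0.7644, -0.0141, 0.0015]), (0.61, [0.4285, 0.2942, 0.0383])]
top lid [(0.96, [0.5718, 0.0062, 0.0032])]
top mat [(0.37, [0.5652, -0.5501, 0.0025])]
top jar_pink [(0.49, [0.7625, -0.1411, -0.0033])]
top jar_teal [(0.7, [0.7671, -0.0123, -0.0008])]
top stamp_block [(0.58, [0.747, 0.1374, -0.0004])]
top pen_pot [(0.95, [0.565, -0.5488, 0.0011])]
top spool [(0.82, [0.3067, -0.4155, -0.0035])]
scene spindle [(0.79, [0.5809, 0.3449, 0.0415])]
scene ring_red [(0.42, [0.5834, 0.3469, 0.0375]), (0.18, [0.5663, -0.5464, 0.0008])]
scene ring_green [(0.43, [0.5814, 0.3445, 0.0978])]
scene lid [(0.55, [0.5732, 0.01, 0.0041])]
```

View pics/s5c.png

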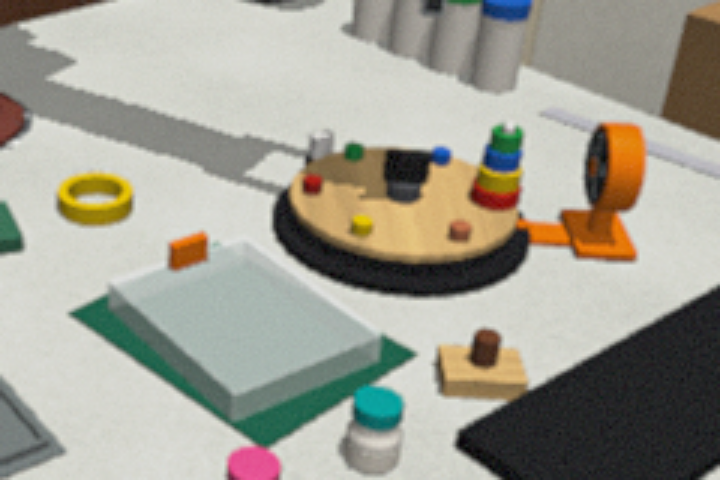

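The crop shows the full stack at (497,170) in front of the fan, the lid flat on the mat, and the bystanders in place. I let the arm settle, then hand in.

>>> jog_arm(motion="45 0 0 -0.02 0 0 0; 45 0 0 -0.02 0 0 0; 45 0 0 -0.02 0 0 0; 45 0 0 -0.02 0 0 0; 45 0 0 -0.02 0 0 0")

```text
time: 65.15
tool_pos: [0.5195, 0.2762, 0.2191]
tool_rot: [-0.0, 0.914, 0.406, -0.001]
contact_force: [0.2, -0.7, 0.7]
gripper_width: 0.449
grasp_force: 0.0
```

```bash
python3 -c "
from plant import *
print(job_done())"
```

```text
the job is handed in; nothing more can be done
None
```

I handed the job in at about 65 s, and no verdict came back; the last pictures show the lid flat on the mat, all four rings stacked in size order on the spindle before the fan, and the bystanders in place.

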